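Take the locking lid off a jar under the ware board

ROBOT

A 6-joint arm with a two-finger parallel gripper is mounted at the origin on the work surface. World frame = base frame: x ahead of the robot, y to its left, z up, the work surface at z = 0. Lengths are in m, angles in rad, forces in N, time in s.
With the tool pointing down it reaches from about 0.425 to 0.95 m from the base axis. Payload 3.5 kg.
Tool frame: the origin (TCP) lies between the finger pads; the fingertips stand bot.nose_length ahead of it and the grasp point (between the pads) lies 5 mm behind it (bot.nose_length is the distance from the TCP to the fingertips, in m); z points along the fingers, y is the direction in which the jaws open and shut (so a half turn about z gives the same grasp; the last joint's range is limited). The gripper opens to 85 mm and grips with 20 to 120 N. Pads are 22 mm wide; open, the fingers measure 114 mm over their backs; the gripper's body (76 mm by 85 mm) begins 54 mm behind the grasp point. The pads swing forward as they close: fully open they stand 13 mm farther back than shut.
Start: joints at [-1.434, 0.286, 1.577, -0, 1.279, -0.15], TCP at [0.191, -0.647, 0.245] pointing down, gripper open.
Joint ranges: [-2.77, 2.77], [-0.9, 2.22], [0.21, 2.48], [-1.53, 4.67], [0.24, 2.81], [-2.84, 2.84]. Speed limits (rad/s): [2.79, 2.79, 3.14, 3.14, 3.14, 3.14].

INTERFACE

Orientations are given as a rotation vector (axis times angle).
In Python, from plant import readout, eyes, bot gives the robot as it stands. The module is installed in compiled form; this text tells all that it offers.
- The arm moves only by the tool send_rows, never from a script. Its argument "series" is a list that holds one entry, the list of rows, each a list of 5 numbers: the shift along the tool's x, y, z in m, then the turn about the tool's z in rad, then the opening, from -1 (shut) to 1 (fully open). In form: [[[x, y, z, roll, hand], ...]]. A call has exactly 10 rows; each row shifts and turns the commanded pose from where the row before left it, along the tool's axes as they then stand; what a row does not reach is not made up. A row lasts 1/10 s, in which the tool goes at most 50 mm and 8.59 degrees, less where a joint would pass 70% of its speed; a pose out of reach is approached as far as the arm can. A call is refused whole if a number of a shift passes 0.05 or a number of a turn 0.15, either way. A call with a gripper value outside its range is refused whole. The fingers move at their own pace and stop on an object; the grip force is fixed at half the most. Time passes only in rows, so rows that do not move let the fingers close, or fill a call up. It gives the time, the measured TCP pose, the force and the opening at its end, in the units of the state.
- readout.get_state(): the state, without advancing time (a new reading comes with each control period).
- eyes.camera(name): name is "side" or "top"; returns the picture (400x640x3 uint8, red, green, blue); there is no depth.
- eyes.camera_info(name): a dict with "fx", "fy", "cx", "cy" (pixels), "k1" (the pictures are not rectified: a ray, as slopes to the right and down, at radius r is drawn at 1 + k1 r^2 times it, then the intrinsics apply), "R" (3x3) and "t" (3): a world point X has camera coordinates R X + t. Camera axes: x right, y down, z forward; pixel columns grow to the right and rows downward; lengths in m; the calibration is good to about 2 mm. A picture is of the moment at which its call begins. camera_info takes no time and is no camera call.
- bot.finish_job(): hands the job in, once; it reports no verdict.
The state is a dict: "time_s": time; "q": joint angles; "dq": joint speeds; "effort": joint torques, N m; "ee_pos": TCP position; "tool_rot": TCP orientation; "force": force on the tool from outside, world axes, zero at the start; "wrist_torque": the same for the moment, N m; "width": finger opening in m.
Only numpy, scipy, OpenCV 4.12 (cv2) and the standard library are available. Lean on these libraries where they do the work, as an engineer would, in place of code of your own. Each camera call takes 0.05 s, during which the arm holds its last target. There are 200 camera calls.

TASK

Take the lid off the jar that stands under the low ware board: turn it anticlockwise by its bar handle, without forcing it, until you feel it come up against its stop, lift it straight out, and set it down gently, handle up, in the middle of the round plaster bat, then let go. Keep the lid level, do not knock the ware board, and leave the bowl, the cup and the wooden spatula where they are.

Things in the scene. Friction and masses are not known exactly. Their poses are not given: they have to be found in the camera images.
- lid_grip (a point): Grip point on the upright bar handle of the loose white stoneware lid (0.25 to 0.5 kg): on the lid's axis, 13 mm below the handle's top, 23 mm above the flange. x runs along the handle, z up. Handle 50 mm long (x), 14 mm thick, 36 mm tall; flange 96 mm across, 8 mm thick, resting on the jar's rim. At the start the handle points away from the robot, its far end 17 to 35 deg to the right (-y).
- lid_foot (a point): Centre of the lid's underside, 55 mm below lid_grip: foot of a spigot 56 mm across, 24 mm tall, that hangs in the jar below the flange. At the foot two opposite lugs (along the handle's x, 14 mm wide, 8 mm tall, reaching 38 mm from the axis) catch under the jar's inner lip. While locked the lid can rise 4 mm; raised 2 mm it turns without rubbing.
- jar_mouth (a point): Centre of the jar's rim. Its inner lip has two slots, hidden under the lid, at an angle that differs each time: the lugs reach them 11 to 63 deg anticlockwise (from above) of the start, where a rigid stop blocks turning (each deg past it adds about 20 N). The lid lifts out from the stop back to 5 deg before it; raise it over 24 mm to clear the rim. It turns easily (under 0.5 N m) up to the stop.
- jar: White stoneware jar, 120 mm tall, 104 mm across the rim, 120 mm at the belly, held in a three-jaw chuck of 160 mm diameter; fixed. Origin on the table on its axis, z up.
- rack: Fixed wooden ware board on two posts, with small pots on it, low over the far half of the jar. Origin on the table below the middle of the board's near edge. The board reaches 100 mm from there in +x and 210 mm to either side, underside 300 mm up, 18 mm thick; posts 30 mm square at x +80, y +-195 mm.
- board_edge (a point): Middle of the board's near lower edge. It stands over the jar's axis or up to 8 mm nearer the robot, so a gripper pointing straight down on the handle would hit the board: lean it back towards the robot 30 to 45 deg, in the plane of the handle's length.
- bat: Round plaster bat (plain off-white disc), fixed, 170 mm diameter, 18 mm thick, to the left or right of the jar; origin at the centre of its underside.
- bowl: Brown clay bowl, loose, 124 mm across the rim, 55 mm tall, on the other side of the jar from the bat; origin under its centre. Leave alone.
- cup: White cup, loose, 72 mm diameter, 80 mm tall, beyond the jar; origin under its centre. Leave alone.
- rib: Wooden spatula lying flat on the table between the robot and the jar, across the robot's front. Leave alone.
There are look-alikes about, which are no part of the job. Leave any yellow look-alike of the part that bears lid_grip alone. Leave any purple look-alike of the bat alone.

How it is judged:
By the outcome, as a careful person would: the job done as asked, in the order asked, and still so for the second after the job is handed in, with the robot touching nothing.
It also fails if it takes over 51 s, if anything falls off the work surface, if the arm or the gripper's body presses on something with over 40 N, if the wrist force passes 120 N, or if a joint passes its speed limit or range.

## Working session

There is one attempt and no reset: what is moved stays moved. The work goes in short steps, Python scripts to look and compute and a tool call to move; the robot and the scene stay as the last step left them, time stands still between calls to the robot, and variables do not carry over. Pictures are saved under pics/ and viewed, about 8 in all and at most 12, crops included, and the job is handed in when it is done.

Besides the shell and the picture viewer there is one more tool, called after "Emit:" in YAML: its name, and indented under it one key for each argument. send_rows: Moves the arm, as the interface text tells. Its arguments: {"type":"object","properties":{"series":{"type":"array"}},"required":["series"]}

```bash
mkdir -p pics; cat > h.py <<'E'
import numpy as np, cv2
from scipy.spatial.transform import Rotation as Ro
from plant import readout, eyes, bot
def snap(n,f):
    im=eyes.camera(n); cv2.imwrite(f,im[:,:,::-1]); return im
def ray(n,u,v):
    c=eyes.camera_info(n); xd=(u-c['cx'])/c['fx']; yd=(v-c['cy'])/c['fy']
    x,y=xd,yd
    for _ in range(30):
        s=1+c['k1']*(x*x+y*y); x,y=xd/s,yd/s
    R=np.array(c['R']);t=np.array(c['t'])
    return -R.T@t, R.T@np.array([x,y,1])
def onz(n,u,v,z):
    o,d=ray(n,u,v); return o+d*(z-o[2])/d[2]
def tri(u1,v1,u2,v2):
    o1,d1=ray('top',u1,v1);o2,d2=ray('side',u2,v2)
    s=np.linalg.lstsq(np.c_[d1,-d2],o2-o1,rcond=None)[0]
    a=o1+s[0]*d1;b=o2+s[1]*d2
    return (a+b)/2,np.linalg.norm(a-b)
def proj(n,X):
    c=eyes.camera_info(n);p=np.array(c['R'])@np.array(X)+np.array(c['t']);x,y=p[:2]/p[2];s=1+c['k1']*(x*x+y*y)
    return np.array([c['fx']*x*s+c['cx'],c['fy']*y*s+c['cy']])
E
python3 - <<'E'
from h import *
snap('top','pics/t0.png');snap('side','pics/s0.png')
for n in('top','side'):
    c=eyes.camera_info(n);R=np.array(c['R']);print(n,c['fx'],c['k1'],-R.T@np.array(c['t']),R[2])
s=readout.get_state();print({k:np.round(v,3) for k,v in s.items()},bot.nose_length)
E
```

```text
top 377.7123747879947 0.02439188508380669 [0.41563814 0.09676633 1.1621193 ] [ 0.17100672 -0.01210579 -0.98519549]
side 466.6575430858922 -0.07964838679476842 [0.00593083 0.90862777 0.9785541 ] [ 0.47060747 -0.63745232 -0.61006815]
{'time_s': np.float64(0.1), 'q': array([-1.434,  0.287,  1.578,  0.   ,  1.279, -0.15 ]), 'dq': array([-0.002, -0.002, -0.004,  0.   ,  0.001,  0.   ]), 'effort': array([ 1.0000e-03, -4.0729e+01, -2.9370e+01, -0.0000e+00,  3.0000e-03,
        0.0000e+00]), 'ee_pos': array([ 0.191, -0.647,  0.244]), 'tool_rot': array([-3.107, -0.449, -0.   ]), 'force': array([0.483, 0.209, 0.46 ]), 'wrist_torque': array([-0.017,  0.026,  0.036]), 'width': np.float64(0.085)} 0.014
```

View pics/t0.png

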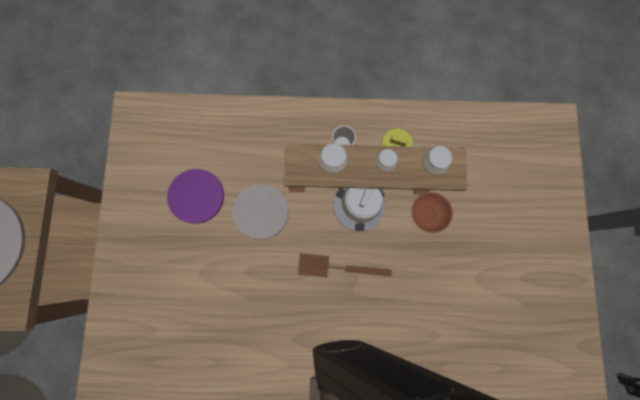

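View pics/s0.png

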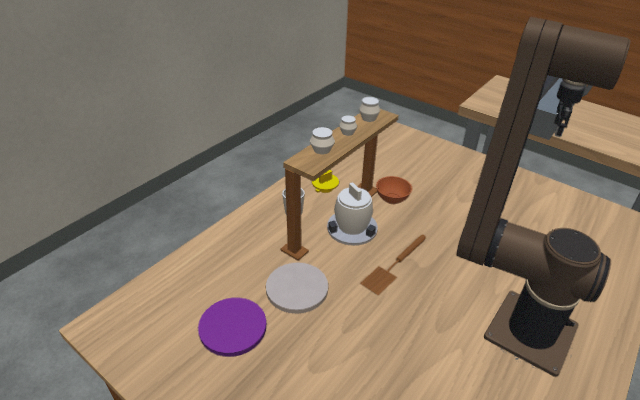

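The top view shows the jar with its white lid at (363,203) and its bar handle, the white bat at (260,211), and the bowl at (432,212). The spatula is at (345,266) and the board's near edge at row ~189. The look-alikes are the yellow lid at (398,140) and the purple disc at (195,196). The white lid under the board and the off-white disc fit the description. I'll enlarge to confirm.

```bash
python3 - <<'E'
import cv2,numpy as np
a=cv2.imread('pics/t0.png')[170:240,320:400];b=cv2.imread('pics/s0.png')[170:250,310:400]
a=cv2.resize(a,(400,350),interpolation=cv2.INTER_CUBIC);b=cv2.resize(b,(394,350),interpolation=cv2.INTER_CUBIC)
cv2.imwrite('pics/c0.png',np.hstack([a,b]))
t=cv2.imread('pics/t0.png')
from h import *
# bat
for n,z,box in(('top',.018,(225,175,295,245)),('side',.018,(255,255,335,318))):
    im=cv2.imread('pics/%s0.png'%n[0]);x0,y0,x1,y1=box
    h=cv2.cvtColor(im[y0:y1,x0:x1],cv2.COLOR_BGR2HSV);m=((h[...,1]<45)&(h[...,2]>100)).astype(np.uint8)
    cs=max(cv2.findContours(m,0,cv2.CHAIN_APPROX_NONE)[0],key=cv2.contourArea)
    P=np.array([onz(n,p[0]+x0,p[1]+y0,z) for p in cs[:,0]])[:,:2].astype(np.float32)
    print(n,cv2.minEnclosingCircle(P),P.min(0),P.max(0))
for uv in((285,186),(467,190)): print('boardedge top',onz('top',*uv,.318))
E
```

```text
top ((0.5669880509376526, 0.2610219120979309), 0.08562419563531876) [0.48434442 0.17581643] [0.6509559  0.34616858]
side ((0.564587414264679, 0.26357153058052063), 0.08975455164909363) [0.47859862 0.17572021] [0.6519965 0.3499357]
boardedge top [0.58562155 0.1639289  0.318     ]
boardedge top [ 0.58585215 -0.2512399   0.318     ]
```

View pics/c0.png

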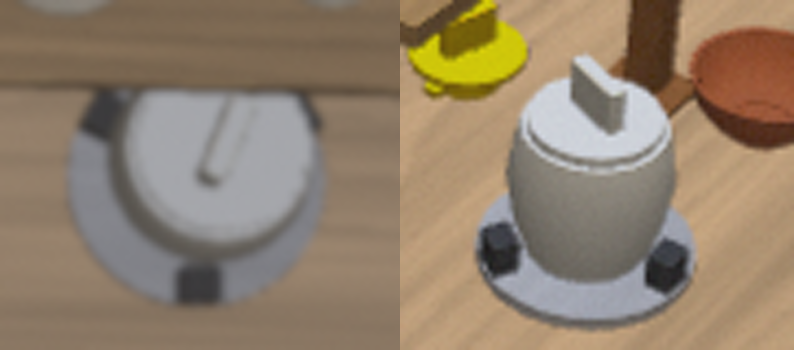

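```bash
python3 - <<'E'
from h import *
print('near top',tri(362.2,204.6,359.3,192.4))
for z in(.15,.16,.17,.18,.19): 
    a=onz('side',359.3,192.4,z);b=onz('side',351.1,183.3,z);d=b-a
    print(z,a,b,np.linalg.norm(d),np.degrees(np.arctan2(d[1],d[0])), onz('top',362.2,204.6,z))
# flange near silhouettes in top: crop pts
from scipy.optimize import least_squares
def fit(P,r=None):
    f=lambda p:np.hypot(P[:,0]-p[0],P[:,1]-p[1])-p[2]
    s=least_squares(f,[.59,-.02,.048]);return s.x.round(4),np.abs(s.fun).max().round(4)
t=np.array([(122,150),(130,185),(150,212),(180,232),(215,240),(255,231),(285,210),(305,180),(313,145)])/5+[320,170]
s=(np.array([(523,115),(527,132),(545,150),(575,162),(605,164),(640,155),(662,137),(668,118),(655,95)])-[400,0])/[4.378,4.375]+[310,170]
for z in(.12,.13,.14,.15,.16):
    print(z,fit(np.array([onz('top',*p,z) for p in t])),fit(np.array([onz('side',*p,z) for p in s])))
# chuck
c=np.array([(70,180),(80,230),(110,273),(150,297),(200,304),(250,292),(290,260),(318,215)])/5+[320,170]
for z in(.0,.02,.04): print('chuck',z,fit(np.array([onz('top',*p,z) for p in c])))
print('edge side-view corner', onz('side',307,170,.3),onz('side',398,118,.318))
E
```

```text
near top (array([ 0.57101394, -0.03276696,  0.15917438]), np.float64(0.0008808291390962941))
0.15 [ 0.57692382 -0.04347367  0.15      ] [ 0.62204265 -0.06596263  0.15      ] 0.05041291997925609 -26.49342244144002 [ 0.57283318 -0.03375087  0.15      ]
0.16 [ 0.57003238 -0.03198255  0.16      ] [ 0.61460667 -0.05420008  0.16      ] 0.049804475462535795 -26.493422441439773 [ 0.57128006 -0.03246132  0.16      ]
0.17 [ 0.56314094 -0.02049143  0.17      ] [ 0.60717068 -0.04243754  0.17      ] 0.049196030945815684 -26.493422441439698 [ 0.56972693 -0.03117178  0.17      ]
0.18 [ 0.5562495  -0.00900031  0.18      ] [ 0.59973469 -0.03067499  0.18      ] 0.04858758642909568 -26.49342244143985 [ 0.5681738  -0.02988224  0.18      ]
0.19 [0.54935806 0.00249081 0.19      ] [ 0.5922987  -0.01891245  0.19      ] 0.047979141912375525 -26.493422441439947 [ 0.56662067 -0.02859269  0.19      ]
0.12 (array([ 0.594 , -0.0405,  0.0536]), np.float64(0.0008)) (array([ 0.5963, -0.0498,  0.0507]), np.float64(0.0012))
0.13 (array([ 0.5923, -0.0392,  0.0531]), np.float64(0.0008)) (array([ 0.5894, -0.0387,  0.0501]), np.float64(0.0012))
0.14 (array([ 0.5905, -0.0378,  0.0526]), np.float64(0.0008)) (array([ 0.5826, -0.0275,  0.0495]), np.float64(0.0012))
0.15 (array([ 0.5888, -0.0365,  0.0521]), np.float64(0.0008)) (array([ 0.5757, -0.0163,  0.0489]), np.float64(0.0012))
0.16 (array([ 0.5871, -0.0352,  0.0515]), np.float64(0.0008)) (array([ 0.5688, -0.0052,  0.0483]), np.float64(0.0012))
chuck 0.0 (array([ 0.5922, -0.0427,  0.0784]), np.float64(0.0013))
chuck 0.02 (array([ 0.5892, -0.0403,  0.077 ]), np.float64(0.0013))
chuck 0.04 (array([ 0.5861, -0.0379,  0.0757]), np.float64(0.0013))
edge side-view corner [0.63228066 0.13426226 0.3       ] [ 0.57876802 -0.23537747  0.318     ]
```

Emit:
send_rows:
  series:
    - [[0, 0, -0.04, 0, 1], [0, 0, -0.04, 0, 1], [0.02, -0.01, -0.04, 0, 1], [0.03, -0.014, -0.03, 0, 1], [0.03, -0.014, -0.03, 0, 1], [0.03, -0.014, -0.03, 0, 1], [0.03, -0.014, -0.03, 0, 1], [0.03, -0.014, -0.03, 0.05, 1], [0.03, -0.014, -0.03, 0.05, 1], [0.03, -0.014, -0.03, 0.05, 1]]

```text
time_s: 1.1
ee_pos: [0.3849, -0.4814, 0.5762]
tool_rot: [-3.134, -0.211, 0.0]
force: [-0.3, -0.5, 0.4]
width: 0.0851
```

Emit:
send_rows:
  series:
    - [[0.036, -0.022, -0.005, 0.048, 1], [0.036, -0.022, -0.005, 0.048, 1], [0.036, -0.022, -0.005, 0.048, 1], [0.036, -0.022, -0.005, 0.048, 1], [0.036, -0.022, -0.005, 0.048, 1], [0.036, -0.022, 0, 0.048, 1], [0.036, -0.022, 0, 0.048, 1], [0.036, -0.022, 0, 0.048, 1], [0.036, -0.022, 0, 0.048, 1], [0.036, -0.022, 0, 0.048, 1]]

```text
time_s: 2.1
ee_pos: [0.755, -0.2933, 0.6002]
tool_rot: [-3.096, 0.532, 0.001]
force: [1.2, -0.4, 1.3]
width: 0.0855
```

```bash
cat >> h.py <<'E'
def st():
    s=readout.get_state();M=Ro.from_rotvec(s['tool_rot']).as_matrix()
    print('t%.1f'%s['time_s'],'pos',np.round(s['ee_pos'],4),'q',np.round(s['q'],2),'F',np.round(s['force'],1),'w%.4f'%s['width'])
    print(' x',M[:,0].round(3),'y',M[:,1].round(3),'z',M[:,2].round(3),'lean %.1f az %.1f'%(np.degrees(np.arccos(-M[2,2])),np.degrees(np.arctan2(M[1,2],M[0,2]))),'yaw x %.1f'%np.degrees(np.arctan2(M[1,0],M[0,0])))
    return s,M
E
python3 -c "
from h import *
st()"
```

```text
t2.1 pos [ 0.755  -0.2933  0.6002] q [-0.5   0.73  0.32  0.    2.09  1.42] F [ 1.2 -0.4  1.3] w0.0855
 x [ 0.943 -0.334 -0.001] y [-0.334 -0.943 -0.   ] z [-0.001  0.001 -1.   ] lean 0.1 az 142.5 yaw x -19.5
```

Emit:
send_rows:
  series:
    - [[0.03, 0, 0, 0, 1], [0.03, 0, 0, 0, 1], [0.03, 0, 0, 0, 1], [0.03, 0, 0, 0, 1], [0.03, 0, 0, 0, 1], [0.03, 0, 0, 0, 1], [0.03, 0, 0, 0, 1], [0.03, 0, 0, 0, 1], [0.03, 0, 0, 0, 1], [0.03, 0, 0, 0, 1]]

```text
time_s: 3.1
ee_pos: [0.8577, -0.3257, 0.497]
tool_rot: [3.065, -0.525, 0.198]
force: [-0.4, 0.0, 0.8]
width: 0.085
```

```bash
python3 -c "
from h import *
st()"
```

```text
t3.1 pos [ 0.8577 -0.3257  0.497 ] q [-0.48  0.92  0.21  0.01  1.88  1.44] F [-0.4  0.   0.8] w0.0850
 x [ 0.935 -0.33   0.129] y [-0.333 -0.943  0.004] z [ 0.121 -0.046 -0.992] lean 7.4 az -21.0 yaw x -19.4
```

Emit:
send_rows:
  series:
    - [[0.04, 0, -0.03, 0, 1], [0.04, 0, -0.03, 0, 1], [0.04, 0, -0.03, 0, 1], [0.04, 0, -0.03, 0, 1], [0.04, 0, -0.03, 0, 1], [0.04, 0, -0.03, 0, 1], [0.04, 0, -0.03, 0, 1], [0.04, 0, -0.03, 0, 1], [0.04, 0, -0.03, 0, 1], [0.04, 0, -0.03, 0, 1]]

```text
time_s: 4.1
ee_pos: [0.8283, -0.3063, 0.6512]
tool_rot: [2.97, -0.508, 0.578]
force: [0.3, 0.9, 0.9]
width: 0.0853
```

```bash
python3 -c "
from h import *
st()"
```

```text
t4.1 pos [ 0.8283 -0.3063  0.6512] q [-0.48  0.76  0.21  0.05  1.79  1.45] F [0.3 0.9 0.9] w0.0853
 x [ 0.874 -0.306  0.376] y [-0.334 -0.943  0.008] z [ 0.352 -0.133 -0.926] lean 22.1 az -20.7 yaw x -19.3
```

Emit:
send_rows:
  series:
    - [[0.04, 0, -0.03, 0, 1], [0.04, 0, -0.03, 0, 1], [0.04, 0, -0.03, 0, 1], [0.04, 0, -0.03, 0, 1], [0.04, 0, -0.03, 0, 1], [0.04, 0, -0.03, 0, 1], [0.04, 0, -0.03, 0, 1], [0.04, 0, -0.03, 0, 1], [0.04, 0, -0.03, 0, 0.1], [0.04, 0, -0.03, 0, 0.1]]

```text
time_s: 5.1
ee_pos: [0.7517, -0.272, 0.8211]
tool_rot: [2.835, -0.484, 0.935]
force: [0.7, 0.2, 0.3]
width: 0.0591
```

```bash
python3 -c "
from h import *
st()"
```

```text
t5.1 pos [ 0.7517 -0.272   0.8211] q [-0.5   0.56  0.21  0.09  1.73  1.45] F [0.7 0.2 0.3] w0.0591
 x [ 0.758 -0.263  0.596] y [-0.335 -0.942  0.011] z [ 0.559 -0.209 -0.803] lean 36.6 az -20.5 yaw x -19.1
```

Emit:
send_rows:
  series:
    - [[-0.037, -0.01, 0.013, 0, 0], [-0.037, -0.01, 0.013, 0, 0], [-0.037, -0.01, 0.013, 0, 0], [-0.037, -0.01, 0.013, 0, 0], [-0.037, -0.01, 0.013, 0, 0], [-0.037, -0.01, 0.013, 0, 0], [-0.037, -0.01, 0.013, 0, 0], [-0.037, -0.01, 0.013, 0, 0], [-0.037, -0.01, 0.013, 0, 0], [-0.037, -0.01, 0.013, 0, 0]]

```text
time_s: 6.1
ee_pos: [0.5892, -0.1176, 0.5162]
tool_rot: [2.836, -0.485, 0.934]
force: [-0.2, -0.4, 0.5]
width: 0.0429
```

```bash
cat >> h.py <<'E'
def go(X):
    s,M=st();print(' tool delta',(M.T@(np.array(X)-s['ee_pos'])).round(4))
E
python3 -c "
from h import *
go([.472,-.006,.271])"
```

```text
t6.1 pos [ 0.5892 -0.1176  0.5162] q [-0.37 -0.27  1.74  0.01  1.04  1.54] F [-0.2 -0.4  0.5] w0.0429
 x [ 0.759 -0.264  0.596] y [-0.336 -0.942  0.01 ] z [ 0.559 -0.208 -0.803] lean 36.6 az -20.4 yaw x -19.2
 tool delta [-0.2644 -0.0683  0.1082]
```

Emit:
send_rows:
  series:
    - [[-0.033, -0.0085, 0.0135, 0, 0], [-0.033, -0.0085, 0.0135, 0, 0], [-0.033, -0.0085, 0.0135, 0, 0], [-0.033, -0.0085, 0.0135, 0, 0], [-0.033, -0.0085, 0.0135, 0, 0], [-0.033, -0.0085, 0.0135, 0, 0], [-0.033, -0.0085, 0.0135, 0, 0], [-0.033, -0.0085, 0.0135, 0, 0], [0, 0, 0.04, 0, 0], [0, 0, 0.03, 0, 0]]

```text
time_s: 7.1
ee_pos: [0.5115, -0.021, 0.2153]
tool_rot: [2.836, -0.484, 0.935]
force: [0.5, 0.0, 0.4]
width: 0.0429
```

```bash
python3 -c "
from h import *
a=snap('top','pics/t1.png');b=snap('side','pics/s1.png')
go([.556,-.037,.151])
a=a[150:260,290:420];b=b[140:260,280:420]
c=np.hstack([cv2.resize(a,(414,350),interpolation=2),cv2.resize(b,(408-24,350)[:2],interpolation=2)])
cv2.imwrite('pics/c1.png',c[:,:,::-1])"
```

```text
t7.2 pos [ 0.5105 -0.0217  0.2118] q [-0.2  -0.33  2.33 -0.19  0.53  1.85] F [-0.4  0.3 -0.1] w0.0428
 x [ 0.764 -0.265  0.589] y [-0.336 -0.942  0.012] z [ 0.551 -0.207 -0.808] lean 36.1 az -20.6 yaw x -19.2
 tool delta [ 0.003  -0.0016  0.0774]
```

View pics/c1.png

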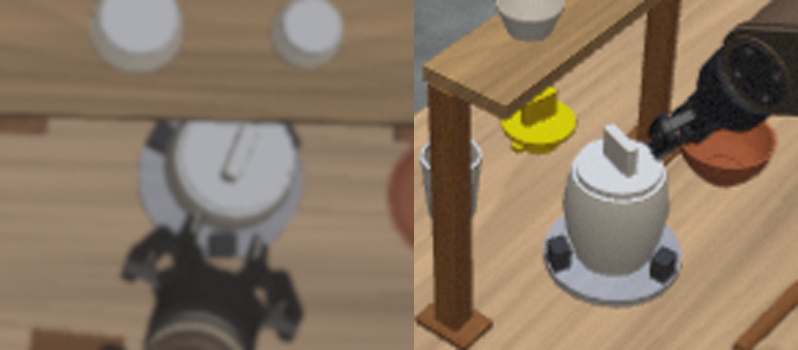

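Emit:
send_rows:
  series:
    - [[0.001, -0.0025, 0.01, 0, 0], [0.001, -0.002, 0.01, 0, 0], [0.001, 0, 0.01, 0, 0], [0, 0, 0.01, 0, 0], [0, 0, 0.01, 0, 0], [0, 0, 0.01, 0, 0], [0, 0, 0.01, 0, 0], [0, 0, 0.007, 0, 0], [0, 0, 0, 0, 0], [0, 0, 0, 0, 0]]

```text
time_s: 8.2
ee_pos: [0.5587, -0.0342, 0.1556]
tool_rot: [2.837, -0.485, 0.931]
force: [-0.0, 0.8, 0.3]
width: 0.0428
```

```bash
python3 -c "
from h import *
a=snap('top','pics/t2.png');b=snap('side','pics/s2.png')
go([.556,-.037,.151])
a=a[170:240,320:400];b=b[150:240,310:410]
c=np.hstack([cv2.resize(a,(400,350),interpolation=2),cv2.resize(b,(389,350),interpolation=2)])
cv2.imwrite('pics/c2.png',c[:,:,::-1])"
```

```text
t8.3 pos [ 0.5588 -0.0341  0.1562] q [-0.2  -0.11  2.27 -0.26  0.36  1.92] F [ 1.3 -0.5  0.1] w0.0426
 x [ 0.759 -0.264  0.595] y [-0.335 -0.942  0.011] z [ 0.558 -0.208 -0.804] lean 36.5 az -20.4 yaw x -19.2
 tool delta [-0.0045  0.0036  0.0032]
```

View pics/c2.png

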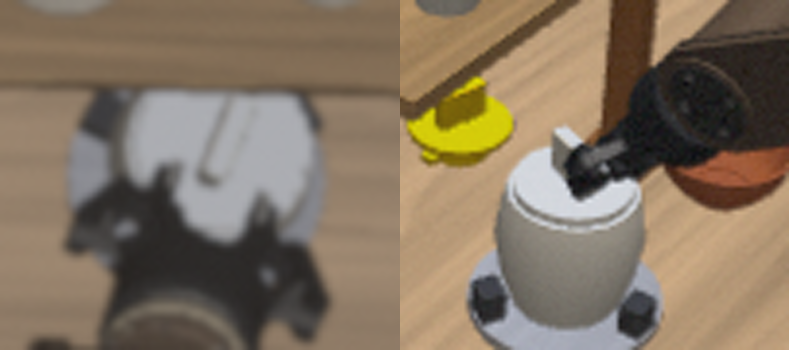

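Emit:
send_rows:
  series:
    - [[0.0015, 0, 0.003, 0, 0], [0.0015, 0, 0.003, 0, 0], [0, 0, 0, 0, 0], [0, 0.002, 0, 0, 0], [0, 0.002, 0, 0, 0], [0, 0.002, 0, 0, 0], [0, 0.002, 0, 0, 0], [0, 0.001, 0, 0, 0], [0, 0.001, 0, 0, 0], [0, 0, 0, 0, 0]]

```text
time_s: 9.3
ee_pos: [0.561, -0.0456, 0.153]
tool_rot: [2.837, -0.485, 0.933]
force: [0.3, 0.8, 0.4]
width: 0.0429
```

```bash
python3 -c "
from h import *
a=snap('top','pics/t3.png')
st()
cv2.imwrite('pics/c3.png',cv2.resize(a[170:240,320:400],(640,560),interpolation=2)[:,:,::-1])"
```

```text
t9.3 pos [ 0.561  -0.0456  0.153 ] q [-0.23 -0.1   2.27 -0.22  0.35  1.87] F [-0.2  0.3 -0. ] w0.0427
 x [ 0.759 -0.264  0.595] y [-0.335 -0.942  0.011] z [ 0.557 -0.208 -0.804] lean 36.5 az -20.4 yaw x -19.2
```

View pics/c3.png

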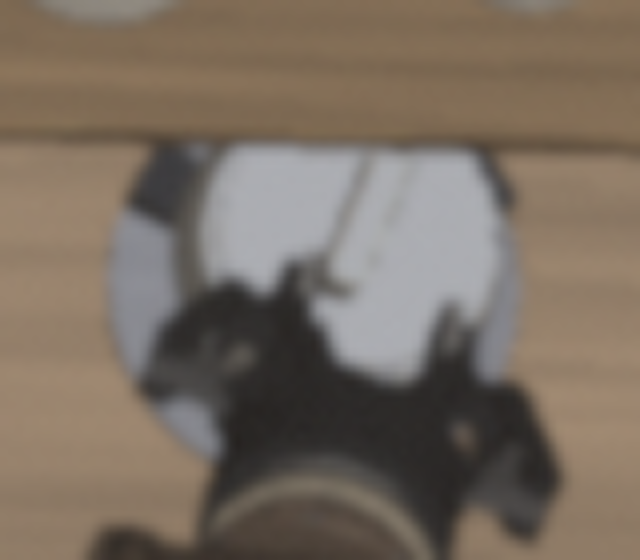

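The left finger at (305,275) is just left of the handle's near-left corner at (325,280). I'll go a little farther in and push along +y of the tool.

Emit:
send_rows:
  series:
    - [[0.0024, 0, 0.0018, 0, 0], [0, 0, 0, 0, 0], [0, 0.001, 0, 0, 0], [0, 0.001, 0, 0, 0], [0, 0.001, 0, 0, 0], [0, 0.001, 0, 0, 0], [0, 0.0005, 0, 0, 0], [0, 0.0005, 0, 0, 0], [0, 0, 0, 0, 0], [0, 0, 0, 0, 0]]

```text
time_s: 10.35
ee_pos: [0.5622, -0.0505, 0.153]
tool_rot: [2.838, -0.485, 0.933]
force: [1.0, 6.8, 0.7]
width: 0.0424
```

```bash
python3 -c "
from h import *
for _ in range(1): st()"
```

```text
t10.3 pos [ 0.5622 -0.0505  0.153 ] q [-0.24 -0.1   2.27 -0.2   0.35  1.83] F [1.  6.8 0.7] w0.0424
 x [ 0.759 -0.264  0.595] y [-0.335 -0.942  0.01 ] z [ 0.558 -0.206 -0.804] lean 36.5 az -20.3 yaw x -19.2
```

Emit:
send_rows:
  series:
    - [[0, 0.0004, 0, 0, 0], [0, 0.0004, 0, 0, 0], [0, 0.0004, 0, 0, 0], [0, 0.0004, 0, 0, 0], [0, 0.0004, 0, 0, 0], [0, 0.0004, 0, 0, 0], [0, 0, 0, 0, 0], [0, 0, 0, 0, 0], [0, 0, 0, 0, 0], [0, 0, 0, 0, 0]]

```text
time_s: 11.35
ee_pos: [0.5619, -0.0513, 0.1537]
tool_rot: [2.839, -0.484, 0.937]
force: [-0.2, 15.1, 4.1]
width: 0.0426
```

Emit:
send_rows:
  series:
    - [[0, 0.0004, 0, 0, 0], [0, 0.0004, 0, 0, 0], [0, 0.0004, 0, 0, 0], [0, 0.0004, 0, 0, 0], [0, 0, 0, 0, 0], [0, 0, 0, 0, 0], [0, 0, 0, 0, 0], [0, 0, 0, 0, 0], [0, 0, 0, 0, 0], [0, 0, 0, 0, 0]]

```text
time_s: 12.35
ee_pos: [0.5618, -0.0518, 0.1542]
tool_rot: [2.84, -0.484, 0.939]
force: [0.3, 20.3, 4.7]
width: 0.0428
```

```bash
python3 -c "
from h import *
a=snap('top','pics/t4.png')
s,_=st();print(s['wrist_torque'])
cv2.imwrite('pics/c4.png',cv2.resize(a[170:240,320:400],(640,560),interpolation=2)[:,:,::-1])"
```

```text
t12.4 pos [ 0.5618 -0.0518  0.1542] q [-0.25 -0.1   2.27 -0.18  0.34  1.81] F [-0.9 21.   5. ] w0.0426
 x [ 0.757 -0.264  0.597] y [-0.333 -0.943  0.006] z [ 0.562 -0.203 -0.802] lean 36.7 az -19.9 yaw x -19.2
[ 2.77302732 -0.16043723  2.0250143 ]
```

View pics/c4.png

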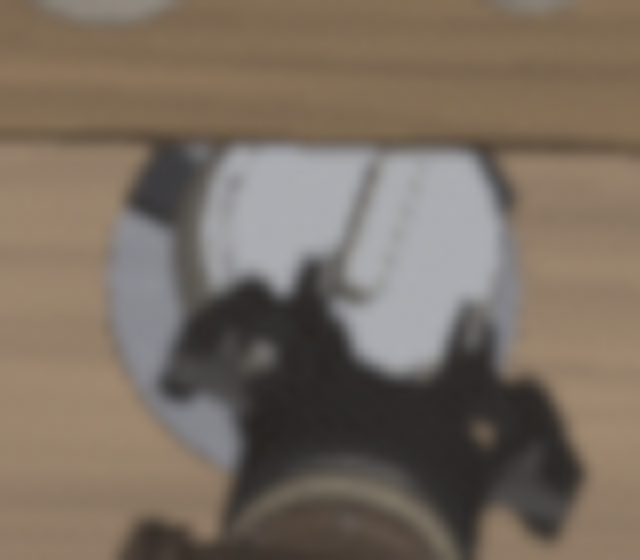

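```bash
python3 - <<'E'
from h import *
for f in('t0','t2','t3','t4'):
    g=cv2.GaussianBlur(cv2.cvtColor(cv2.imread(f'pics/{f}.png'),cv2.COLOR_BGR2GRAY),(3,3),0).astype(float)
    P=[]
    for r in range(190,202):
        s=g[r,356:374]; i=int(np.argmin(s[1:-1]))+1
        a,b,c=s[i-1],s[i],s[i+1]; u=356+i+(0 if a-2*b+c==0 else (a-c)/(2*(a-2*b+c)))
        P.append((u,r))
    W=np.array([onz('top',*p,.150)[:2] for p in P]); k=np.polyfit(W[:,0],W[:,1],1); res=W[:,1]-np.polyval(k,W[:,0])
    ok=abs(res)<.002; k=np.polyfit(W[ok,0],W[ok,1],1)
    print(f,'angle',np.degrees(np.arctan(k[0])).round(1),'y at x=.58: %.4f, x=.565: %.4f'%(np.polyval(k,.58),np.polyval(k,.565)),ok.sum(),np.round([p[0] for p in P],1))
E
```

```text
t0 angle -21.6 y at x=.58: -0.0284, x=.565: -0.0225 12 [365.1 364.7 364.2 363.9 363.6 363.1 362.7 362.2 361.8 361.3 361.1 360.7]
t2 angle -21.4 y at x=.58: -0.0285, x=.565: -0.0227 12 [365.  364.7 364.2 363.9 363.6 363.1 362.7 362.2 361.8 361.4 361.1 360.7]
t3 angle -23.8 y at x=.58: -0.0278, x=.565: -0.0211 12 [365.1 364.9 364.5 364.1 363.7 363.2 362.8 362.4 362.1 361.6 360.8 359.8]
t4 angle -20.2 y at x=.58: -0.0332, x=.565: -0.0277 12 [366.3 366.  365.8 365.3 365.  364.7 364.3 364.  363.7 363.3 362.7 361.9]
```

Emit:
send_rows:
  series:
    - [[0, -0.006, 0, 0, 0], [0, 0, -0.03, 0, 0], [0, 0, -0.045, 0, 0], [0, 0, -0.045, 0, 0], [-0.014, -0.037, -0.03, 0, 0], [-0.014, -0.037, -0.03, 0, 0.2], [-0.014, -0.037, -0.03, 0, 0.2], [-0.014, -0.037, -0.03, 0, 0.2], [-0.014, -0.037, -0.03, 0, 0.2], [-0.014, -0.037, -0.03, 0, 0.2]]

```text
time_s: 13.4
ee_pos: [0.4053, 0.2454, 0.3431]
tool_rot: [2.836, -0.486, 0.935]
force: [2.0, 0.0, -0.2]
width: 0.0516
```

```bash
python3 -c "
from h import *
go([.25,.7,.5])
s,M=st();print(M.T@np.array([.18,.68,.7])*.05)"
```

```text
t13.4 pos [0.4053 0.2454 0.3431] q [ 0.57 -0.4   2.14 -0.58  1.06  2.68] F [ 2.   0.  -0.2] w0.0516
 x [ 0.758 -0.264  0.596] y [-0.336 -0.942  0.01 ] z [ 0.559 -0.208 -0.803] lean 36.6 az -20.4 yaw x -19.2
 tool delta [-0.1443 -0.3744 -0.3071]
t13.4 pos [0.4053 0.2454 0.3431] q [ 0.57 -0.4   2.14 -0.58  1.06  2.68] F [ 2.   0.  -0.2] w0.0516
 x [ 0.758 -0.264  0.596] y [-0.336 -0.942  0.01 ] z [ 0.559 -0.208 -0.803] lean 36.6 az -20.4 yaw x -19.2
[ 0.01870901 -0.03470017 -0.0301309 ]
```

Emit:
send_rows:
  series:
    - [[-0.014, -0.037, -0.03, -0.15, 0.2], [-0.009, -0.039, -0.03, -0.15, 0.2], [-0.003, -0.04, -0.03, -0.15, 0.2], [0.003, -0.04, -0.03, -0.15, 0.2], [0.009, -0.039, -0.03, -0.15, 0.2], [0.015, -0.037, -0.03, 0, 0.2], [0.015, -0.037, -0.03, 0, 0.2], [0.015, -0.037, -0.03, 0, 0.2], [0.015, -0.037, -0.03, 0, 0.2], [0.015, -0.037, -0.03, 0, 0.2]]

```text
time_s: 14.4
ee_pos: [0.2545, 0.6966, 0.4938]
tool_rot: [2.645, 0.552, 0.754]
force: [1.0, 0.7, 1.0]
width: 0.0512
```

```bash
python3 -c "
from h import *
s,M=st();print(M.T@np.array([.18,.68,.7])*.05, M.T@np.array([.0,.95,.3])*.05)"
```

```text
t14.4 pos [0.2545 0.6966 0.4938] q [ 1.27  0.41  1.06 -0.64  1.69  2.36] F [1.  0.7 1. ] w0.0512
 x [0.784 0.449 0.428] y [ 0.272 -0.869  0.414] z [ 0.558 -0.208 -0.804] lean 36.5 az -20.5 yaw x 29.8
[ 0.03730506 -0.01262428 -0.03018211] [ 0.02774694 -0.03507256 -0.02193792]
```

Emit:
send_rows:
  series:
    - [[0.034, -0.022, -0.028, 0, 0.2], [0.034, -0.022, -0.028, 0, 0.2], [0.034, -0.022, -0.028, 0, 0.2], [0.034, -0.022, -0.028, 0, 0.2], [0.034, -0.022, -0.028, 0, 0.2], [0.034, -0.022, -0.028, 0, 0.2], [0.037, -0.013, -0.03, 0, 0.2], [0.037, -0.013, -0.03, 0, 0.2], [0.037, -0.013, -0.03, 0, 0.2], [0.037, -0.013, -0.03, 0, 0.2]]

```text
time_s: 15.4
ee_pos: [0.266, 0.8034, 0.6461]
tool_rot: [2.69, 0.636, 0.946]
force: [-0.1, -0.5, 0.2]
width: 0.0511
```

```bash
python3 -c "
from h import *
s,M=st();print(M.T@np.array([.18,.68,.7])*.05, M.T@np.array([.0,.95,.3])*.05)"
```

```text
t15.4 pos [0.266  0.8034 0.6461] q [ 1.31  0.81  0.21 -0.73  1.89  2.1 ] F [-0.1 -0.5  0.2] w0.0511
 x [0.699 0.467 0.541] y [ 0.325 -0.882  0.34 ] z [ 0.636 -0.062 -0.769] lean 39.8 az -5.6 yaw x 33.7
[ 0.04110527 -0.01516332 -0.02329014] [ 0.03028024 -0.03680654 -0.01447881]
```

```bash
python3 -c "
from h import *
s,M=st()
for d in ([-.5,.5,.7],[-.35,.65,.65]): print((M.T@np.array(d)*.05).round(4))"
```

```text
t15.4 pos [0.266  0.8034 0.6461] q [ 1.31  0.81  0.21 -0.73  1.89  2.1 ] F [-0.1 -0.5  0.2] w0.0511
 x [0.699 0.467 0.541] y [ 0.325 -0.882  0.34 ] z [ 0.636 -0.062 -0.769] lean 39.8 az -5.6 yaw x 33.7
[ 0.0131 -0.0183 -0.0444]
[ 0.0205 -0.0233 -0.0381]
```

Emit:
send_rows:
  series:
    - [[0.02, -0.023, -0.038, 0, 0.2], [0.02, -0.023, -0.038, 0, 0.2], [0.02, -0.023, -0.038, 0, 0.2], [0.02, -0.023, -0.038, 0, 0.2], [0.02, -0.023, -0.038, 0, 0.2], [0.02, -0.023, -0.038, 0, 0.2], [0.02, -0.023, -0.038, 0, 0.2], [0.02, -0.023, -0.038, 0, 0.2], [0.02, -0.023, -0.038, 0, 0.2], [0.02, -0.023, -0.038, 0, 0.2]]

```text
time_s: 16.4
ee_pos: [0.0591, 0.7929, 0.7364]
tool_rot: [2.73, 0.758, 1.196]
force: [-0.5, 0.8, -0.2]
width: 0.0513
```

```bash
cat >> h.py <<'E'
def plan(X,n=None):
    "tool delta to TCP X, and roll that makes y level"
    s,M=st(); r=np.arctan2(-M[2,1],-M[2,0]) if 0 else None
    # roll rho: y' = -sin r x + cos r y ; want z comp 0
    r=np.arctan2(M[2,1],M[2,0]); d=M.T@(np.array(X)-s['ee_pos'])
    c,sn=np.cos(r),np.sin(r)
    print(' delta',d.round(4),'roll',r.round(3),'delta after roll',np.round([c*d[0]+sn*d[1],-sn*d[0]+c*d[1],d[2]],4))
E
python3 -c "
from h import *
plan([.45,-.1,.36])"
```

```text
t16.4 pos [0.0591 0.7929 0.7364] q [ 1.58  0.72  0.21 -0.84  1.89  2.2 ] F [-0.5  0.8 -0.2] w0.0513
 x [0.577 0.463 0.674] y [ 0.411 -0.877  0.25 ] z [ 0.706  0.133 -0.696] lean 45.9 az 10.7 yaw x 38.7
 delta [-0.4412  0.8493  0.4192] roll 0.355 delta after roll [-0.118   0.9498  0.4192]
```

```bash
python3 -c "
from h import *
plan([.50,-.057,.25])"
```

```text
t16.4 pos [0.0591 0.7929 0.7364] q [ 1.58  0.72  0.21 -0.84  1.89  2.2 ] F [-0.5  0.8 -0.2] w0.0513
 x [0.577 0.463 0.674] y [ 0.411 -0.877  0.25 ] z [ 0.706  0.133 -0.696] lean 45.9 az 10.7 yaw x 38.7
 delta [-0.4666  0.8047  0.5368] roll 0.355 delta after roll [-0.1573  0.9168  0.5368]
```

Emit:
send_rows:
  series:
    - [[-0.018, 0.038, 0.024, 0.12, 0.3], [-0.014, 0.04, 0.024, 0.12, 0.3], [-0.01, 0.041, 0.024, 0.115, 0.3], [-0.007, 0.042, 0.024, 0, 0.3], [-0.007, 0.042, 0.024, 0, 0.3], [-0.007, 0.042, 0.024, 0, 0.3], [-0.007, 0.042, 0.024, 0, 0.3], [-0.007, 0.042, 0.024, 0, 0.3], [-0.007, 0.042, 0.024, 0, 0.3], [-0.007, 0.042, 0.024, 0, 0.3]]

```text
time_s: 17.4
ee_pos: [0.2722, 0.4335, 0.5667]
tool_rot: [-2.827, -0.382, -1.216]
force: [0.6, -1.0, -0.3]
width: 0.0555
```

```bash
python3 -c "
from h import *
plan([.50,-.057,.25])"
```

```text
t17.4 pos [0.2722 0.4335 0.5667] q [ 1.07 -0.38  1.78 -0.63  1.23  2.43] F [ 0.6 -1.  -0.3] w0.0555
 x [0.662 0.209 0.72 ] y [ 0.24  -0.969  0.06 ] z [ 0.71   0.134 -0.692] lean 46.2 az 10.7 yaw x 17.5
 delta [-0.1795  0.5112  0.3152] roll 0.083 delta after roll [-0.1367  0.5242  0.3152]
```

Emit:
send_rows:
  series:
    - [[-0.013, 0.041, 0.025, 0.083, 0.3], [-0.011, 0.042, 0.025, 0, 0.3], [-0.011, 0.042, 0.025, 0, 0.3], [-0.011, 0.042, 0.025, 0, 0.3], [-0.011, 0.042, 0.025, 0, 0.3], [-0.011, 0.042, 0.025, 0, 0.3], [-0.011, 0.042, 0.025, 0, 0.3], [-0.011, 0.042, 0.025, 0, 0.3], [-0.011, 0.042, 0.025, 0, 0.3], [-0.011, 0.042, 0.025, 0, 0.3]]

```text
time_s: 18.4
ee_pos: [0.4514, 0.0427, 0.319]
tool_rot: [-2.816, -0.264, -1.207]
force: [0.5, 0.5, 0.4]
width: 0.0555
```

```bash
python3 -c "
from h import *
plan([.51,-.055,.235])
plan([.5945,-.0393,.1525])"
```

```text
t18.4 pos [0.4514 0.0427 0.319 ] q [-0.32 -0.75  2.43  0.51  0.78  0.83] F [0.5 0.5 0.4] w0.0555
 x [0.678 0.131 0.724] y [ 0.183 -0.983  0.006] z [ 0.712  0.128 -0.69 ] lean 46.4 az 10.2 yaw x 10.9
 delta [-0.0339  0.1062  0.0872] roll 0.009 delta after roll [-0.0329  0.1065  0.0872]
t18.4 pos [0.4514 0.0427 0.319 ] q [-0.32 -0.75  2.43  0.51  0.78  0.83] F [0.5 0.5 0.4] w0.0555
 x [0.678 0.131 0.724] y [ 0.183 -0.983  0.006] z [ 0.712  0.128 -0.69 ] lean 46.4 az 10.2 yaw x 10.9
 delta [-0.0342  0.1057  0.2064] roll 0.009 delta after roll [-0.0333  0.106   0.2064]
```

Emit:
send_rows:
  series:
    - [[-0.011, 0.035, 0.02, 0, 0.3], [-0.011, 0.035, 0.02, 0, 0.3], [-0.012, 0.036, 0.02, 0.009, 0.3], [0, 0, 0.025, 0, 0.3], [0, 0, 0.025, 0, 0.3], [0, 0, 0.025, 0, 0.3], [0, 0, 0.025, 0, 0.3], [0, 0, 0.025, 0, 0.3], [0, 0, 0.015, 0, 0.3], [0, 0, 0, 0, 0.3]]

```text
time_s: 19.4
ee_pos: [0.5897, -0.0375, 0.1535]
tool_rot: [-2.815, -0.252, -1.194]
force: [0.0, -0.5, 0.1]
width: 0.0555
```

```bash
python3 -c "
from h import *
a=snap('top','pics/t5.png');b=snap('side','pics/s5.png')
plan([.5945,-.0393,.1525])
a=a[170:240,320:400];b=b[150:240,310:410]
c=np.hstack([cv2.resize(a,(400,350),interpolation=2),cv2.resize(b,(389,350),interpolation=2)])
cv2.imwrite('pics/c5.png',c[:,:,::-1])"
```

```text
t19.5 pos [ 0.5892 -0.0379  0.1548] q [-0.4  -0.06  2.28  1.13  0.45  0.05] F [-1.  -0.9 -0.5] w0.0555
 x [0.683 0.122 0.72 ] y [ 0.179 -0.984 -0.002] z [ 0.708  0.13  -0.694] lean 46.1 az 10.4 yaw x 10.1
 delta [0.0018 0.0023 0.0051] roll -0.003 delta after roll [0.0018 0.0024 0.0051]
```

View pics/c5.png

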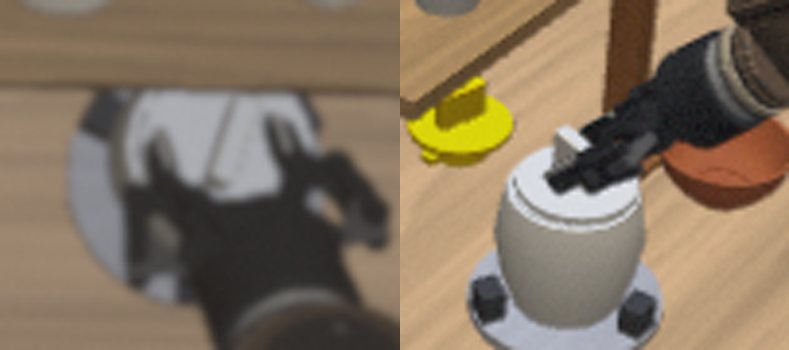

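Emit:
send_rows:
  series:
    - [[0.002, 0.002, 0.003, 0, 0.0], [0, 0, 0.002, 0, -0.1], [0, 0, 0, 0, -0.16], [0, 0, 0, 0, -0.2], [0, 0, 0, 0, -0.24], [0, 0, 0, 0, -0.28], [0, 0, 0, 0, -0.32], [0, 0, 0, 0, -0.36], [0, 0, 0, 0, -0.38], [0, 0, 0, 0, -0.38]]

```text
time_s: 20.5
ee_pos: [0.5941, -0.0388, 0.1523]
tool_rot: [-2.814, -0.249, -1.196]
force: [-0.1, -2.0, 5.2]
width: 0.0267
```

```bash
cat >> h.py <<'E'
def hang(f):
    "handle left-edge angle/pos in top view"
    g=cv2.GaussianBlur(cv2.cvtColor(cv2.imread(f),cv2.COLOR_BGR2GRAY),(3,3),0).astype(float);return g
E
python3 -c "
from h import *
s,M=st();print(s['wrist_torque'])"
```

```text
t20.5 pos [ 0.5941 -0.0388  0.1523] q [-0.4  -0.04  2.27  1.15  0.45  0.04] F [-0.1 -2.   5.2] w0.0267
 x [0.683 0.12  0.72 ] y [ 0.178 -0.984 -0.004] z [ 0.708  0.131 -0.694] lean 46.1 az 10.5 yaw x 10.0
[-0.30709973 -0.16487468 -0.45181904]
```

Emit:
send_rows:
  series:
    - [[0, 0, 0, 0, -0.39], [0, 0, 0, 0, -0.4], [0, 0, 0, 0, -0.41], [0, 0, 0, 0, -0.42], [0, 0, 0, 0, -0.43], [0, 0, 0, 0, -0.435], [0, 0, 0, 0, -0.44], [0, 0, 0, 0, -0.44], [0, 0, 0, 0, -0.44], [0, 0, 0, 0, -0.44]]

```text
time_s: 21.5
ee_pos: [0.5941, -0.0385, 0.1522]
tool_rot: [-2.813, -0.25, -1.195]
force: [-0.7, -0.9, 5.5]
width: 0.024
```

```bash
python3 -c "
from h import *
s,M=st();print(s['wrist_torque'])"
```

```text
t21.5 pos [ 0.5941 -0.0385  0.1522] q [-0.4  -0.04  2.27  1.15  0.45  0.04] F [-0.7 -0.9  5.5] w0.0240
 x [0.683 0.12  0.72 ] y [ 0.178 -0.984 -0.005] z [ 0.708  0.132 -0.694] lean 46.1 az 10.6 yaw x 10.0
[-0.2597299  -0.15641371 -0.49462332]
```

Emit:
send_rows:
  series:
    - [[0, 0, 0, 0, -0.45], [0, 0, 0, 0, -0.46], [0, 0, 0, 0, -0.47], [0, 0, 0, 0, -0.475], [0, 0, 0, 0, -0.48], [0, 0, 0, 0, -0.485], [0, 0, 0, 0, -0.49], [0, 0, 0, 0, -0.495], [0, 0, 0, 0, -0.5], [0, 0, 0, 0, -0.5]]

```text
time_s: 22.5
ee_pos: [0.594, -0.0388, 0.152]
tool_rot: [-2.814, -0.25, -1.195]
force: [0.0, -1.2, 5.3]
width: 0.0217
```

```bash
python3 -c "
from h import *
s,M=st();print(s['wrist_torque'])"
```

```text
t22.5 pos [ 0.594  -0.0388  0.152 ] q [-0.4  -0.04  2.27  1.15  0.45  0.04] F [ 0.  -1.2  5.3] w0.0217
 x [0.684 0.12  0.72 ] y [ 0.178 -0.984 -0.004] z [ 0.708  0.131 -0.694] lean 46.0 az 10.5 yaw x 10.0
[-0.19514989 -0.24116727 -0.41932119]
```

Emit:
send_rows:
  series:
    - [[0, 0, 0, 0, -0.51], [0, 0, 0, 0, -0.52], [0, 0, 0, 0, -0.53], [0, 0, 0, 0, -0.54], [0, 0, 0, 0, -0.55], [0, 0, 0, 0, -0.555], [0, 0, 0, 0, -0.56], [0, 0, 0, 0, -0.565], [0, 0, 0, 0, -0.57], [0, 0, 0, 0, -0.57]]

```text
time_s: 23.5
ee_pos: [0.5939, -0.0391, 0.1516]
tool_rot: [-2.815, -0.25, -1.195]
force: [0.8, -1.7, 5.2]
width: 0.0188
```

```bash
python3 -c "
from h import *
a=snap('top','pics/t6.png');b=snap('side','pics/s6.png')
s,M=st();print(s['wrist_torque'])
a=a[170:240,320:400];b=b[150:240,310:410]
c=np.hstack([cv2.resize(a,(400,350),interpolation=2),cv2.resize(b,(389,350),interpolation=2)])
cv2.imwrite('pics/c6.png',c[:,:,::-1])"
```

```text
t23.6 pos [ 0.5939 -0.0391  0.1516] q [-0.4  -0.04  2.27  1.15  0.45  0.04] F [-0.1 -1.9  5.1] w0.0188
 x [0.684 0.121 0.719] y [ 0.178 -0.984 -0.004] z [ 0.708  0.13  -0.695] lean 46.0 az 10.4 yaw x 10.0
[-0.25047272 -0.30392006 -0.52276069]
```

View pics/c6.png

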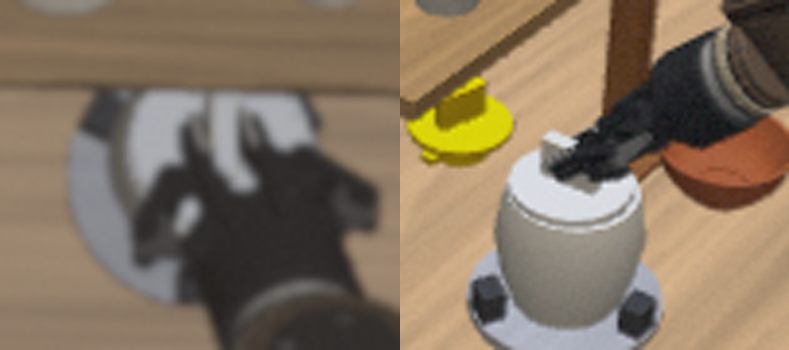

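Emit:
send_rows:
  series:
    - [[0, 0, 0, 0, -0.58], [0, 0, 0, 0, -0.59], [0, 0, 0, 0, -0.6], [0, 0, 0, 0, -0.605], [0, 0, 0, 0, -0.61], [0, 0, 0, 0, -0.615], [0, 0, 0, 0, -0.62], [0, 0, 0, 0, -0.625], [0, 0, 0, 0, -0.63], [0, 0, 0, 0, -0.63]]

```text
time_s: 24.6
ee_pos: [0.5938, -0.0392, 0.1515]
tool_rot: [-2.816, -0.249, -1.195]
force: [0.5, -3.3, 4.2]
width: 0.0165
```

```bash
python3 -c "
from h import *
s,M=st();print(s['wrist_torque'])"
```

```text
t24.6 pos [ 0.5938 -0.0392  0.1515] q [-0.4  -0.04  2.27  1.15  0.45  0.04] F [ 0.5 -3.3  4.2] w0.0165
 x [0.684 0.121 0.719] y [ 0.177 -0.984 -0.003] z [ 0.708  0.13  -0.695] lean 46.0 az 10.4 yaw x 10.0
[-0.36081355 -0.37858527 -0.67385073]
```

Emit:
send_rows:
  series:
    - [[0, 0, 0, 0, -0.635], [0, 0, 0, 0, -0.64], [0, 0, 0, 0, -0.645], [0, 0, 0, 0, -0.65], [0, 0, 0, 0, -0.65], [0, 0, 0, 0, -0.65], [0, 0, 0, 0, -0.65], [0, 0, 0, 0, -0.65], [0, 0, 0, 0, -0.65], [0, 0, 0, 0, -0.65]]

```text
time_s: 25.6
ee_pos: [0.5938, -0.0392, 0.1515]
tool_rot: [-2.816, -0.249, -1.195]
force: [2.1, -4.3, 3.7]
width: 0.0151
```

```bash
python3 -c "
from h import *
s,M=st();print(s['wrist_torque'])"
```

```text
t25.6 pos [ 0.5938 -0.0392  0.1515] q [-0.4  -0.04  2.27  1.15  0.45  0.04] F [ 2.1 -4.3  3.7] w0.0151
 x [0.684 0.121 0.719] y [ 0.177 -0.984 -0.003] z [ 0.707  0.13  -0.695] lean 46.0 az 10.4 yaw x 10.0
[-0.58187187 -0.5488747  -0.77196054]
```

Emit:
send_rows:
  series:
    - [[0, 0, 0, 0, -0.45], [0.0036, 0, -0.0035, 0, -0.3], [0, 0, 0, -0.05, -0.3], [0, 0, 0, -0.07, -0.3], [0, 0, 0, -0.07, -0.3], [0, 0, 0, -0.07, -0.3], [0, 0, 0, -0.07, -0.3], [0, 0, 0, -0.07, -0.3], [0, 0, 0, 0, -0.3], [0, 0, 0, 0, -0.3]]

```text
time_s: 26.6
ee_pos: [0.5926, -0.038, 0.1551]
tool_rot: [2.706, 0.802, 1.188]
force: [0.8, 0.5, 0.3]
width: 0.0301
```

```bash
python3 -c "
from h import *
a=snap('top','pics/t7.png');b=snap('side','pics/s7.png')
s,M=st();print(s['wrist_torque'])
a=a[170:240,320:400];b=b[150:240,310:410]
c=np.hstack([cv2.resize(a,(400,350),interpolation=2),cv2.resize(b,(389,350),interpolation=2)])
cv2.imwrite('pics/c7.png',c[:,:,::-1])"
```

```text
t26.7 pos [ 0.5932 -0.0383  0.1559] q [-0.4  -0.05  2.27  1.12  0.45 -0.33] F [-0.5  0.4  0.2] w0.0301
 x [0.561 0.494 0.664] y [ 0.431 -0.859  0.274] z [ 0.706  0.132 -0.696] lean 45.9 az 10.6 yaw x 41.3
[-0.05851903  0.35805324  0.00795779]
```

View pics/c7.png

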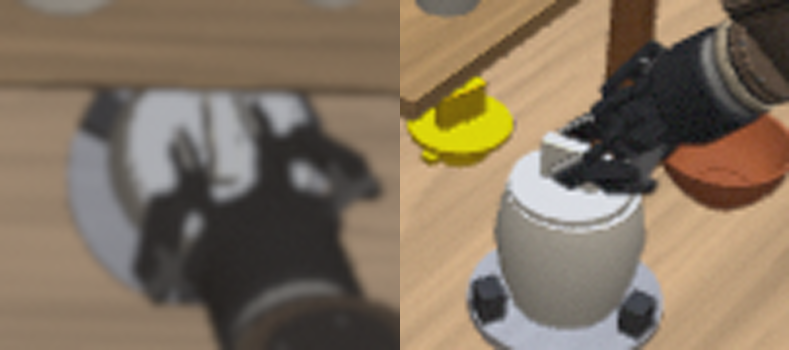

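Emit:
send_rows:
  series:
    - [[0, 0, 0, 0, -0.32], [0, 0, 0, 0, -0.34], [0, 0, 0, 0, -0.36], [0, 0, 0, 0, -0.37], [0, 0, 0, 0, -0.38], [0, 0, 0, 0, -0.39], [0, 0, 0, 0, -0.4], [0, 0, 0, 0, -0.41], [0, 0, 0, 0, -0.42], [0, 0, 0, 0, -0.42]]

```text
time_s: 27.7
ee_pos: [0.594, -0.0394, 0.1569]
tool_rot: [2.701, 0.801, 1.19]
force: [0.2, -2.2, 1.5]
width: 0.0249
```

```bash
python3 -c "
from h import *
s,M=st();print(s['wrist_torque'])"
```

```text
t27.7 pos [ 0.594  -0.0394  0.1569] q [-0.4  -0.05  2.27  1.12  0.45 -0.33] F [ 0.2 -2.2  1.5] w0.0249
 x [0.561 0.494 0.664] y [ 0.429 -0.86   0.277] z [ 0.708  0.13  -0.694] lean 46.0 az 10.4 yaw x 41.4
[-0.21415505  0.05578577 -0.35441192]
```

Emit:
send_rows:
  series:
    - [[0, 0, 0, 0, -0.43], [0, 0, 0, 0, -0.44], [0, 0, 0, 0, -0.45], [0, 0, 0, 0, -0.46], [0, 0, 0, 0, -0.47], [0, 0, 0, 0, -0.48], [0, 0, 0, 0, -0.49], [0, 0, 0, 0, -0.5], [0, 0, 0, 0, -0.5], [0, 0, 0, 0, -0.5]]

```text
time_s: 28.7
ee_pos: [0.5943, -0.0397, 0.1572]
tool_rot: [2.7, 0.799, 1.19]
force: [4.1, -4.1, 4.7]
width: 0.022
```

```bash
python3 -c "
from h import *
a=snap('top','pics/t8.png');b=snap('side','pics/s8.png')
s,M=st();print(s['wrist_torque'])
a=a[170:240,320:400];b=b[150:240,310:410]
c=np.hstack([cv2.resize(a,(400,350),interpolation=2),cv2.resize(b,(389,350),interpolation=2)])
cv2.imwrite('pics/c8.png',c[:,:,::-1])"
```

```text
t28.8 pos [ 0.5943 -0.0397  0.1572] q [-0.4  -0.05  2.27  1.12  0.45 -0.33] F [ 3.6 -4.1  4.1] w0.0216
 x [0.561 0.494 0.665] y [ 0.428 -0.86   0.278] z [ 0.709  0.129 -0.694] lean 46.1 az 10.3 yaw x 41.4
[-0.22247104 -0.47404802 -1.02343888]
```

View pics/c8.png

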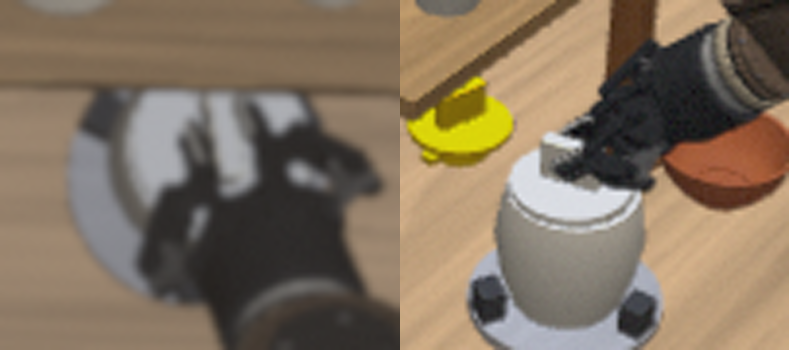

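```bash
python3 - <<'E'
from h import *
for f in('s0','s5','s6','s7','s8'):
    im=cv2.imread(f'pics/{f}.png').astype(int)
    x0=344;g=im[182:196,x0:368].sum(2)//3
    print(f);print('\n'.join(' '.join('%3d'%v for v in r) for r in g[::2]))
for f in('t6','t7','t8'):
    g=cv2.imread(f'pics/{f}.png').astype(int)[188:202:3,355:375].sum(2)//3
    print(f);print('\n'.join(' '.join('%3d'%v for v in r) for r in g))
E
```

```text
s0
160 159 160 161 164 157 166 168 181 161 153 154 156 158 153 150 142 112  56  57  50  56  52  54
158 158 156 157 149 135 186 207 210 210 203 166 154 151 143 114  85  65  54  58  56  57  55  51
153 153 152 152 148 115  98 116 182 204 211 211 199 140  99  92  85  55  55  58  55  56  52  53
165 184 192 210 197 122 100  99 100 113 175 203 210 209 210 203 172 124 109  82  58  54  51  54
210 211 209 211 198 106  99 102 101  98  98 109 165 199 211 210 204 200 211 209 205 166 105  52
212 210 210 212 196 112  98  97 100 100 102  96 101 103 119 112 121 156 211 210 210 210 208 201
211 212 209 210 209 207 167 113  99  99 100  98  97 101 118 115 126 171 209 210 212 210 210 211
s5
171 170 171 171 169 169 172 180 198 193 168 162 146  90  26  29  33  28  30  32  42  40  35  34
170 172 167 165 162 156 151 213 220 221 220 208  97  48  30  28  25  31  40  31  32  32  27  26
165 165 164 165 159 132 110 109 128 191 217 220 221 211 118  36  27  34  33  33  40  45  47  39
170 181 205 220 216 181 108 108 109 111 117 152 194 117  46  35  34  32  43  43  40  36  39  40
221 222 221 221 214 153 111 108 104  9
[... 2783 characters left out ...]
6 121 151 170 174 170 152 124 109 101  83  82 120 153 169
167 162 166 172 165 131 108 141 167 174 174 169 153 124 107  96  76  55  74 121
119  99 101 134 156 141 117 137 163 173 174 168 155 150 133 100  69  49  45  53
 76  94  93  81 103 129 119 112 145 168 174 174 173 172 166 136  89  53  43  43
t8
141 139 133 125 118 105 111 121 125 125 123 115 102  97  98 101 105 109 109 109
175 174 174 169 147 118 128 156 171 174 166 137 111 102  84  73  95 134 162 172
172 161 136 115 116 108 104 140 167 173 173 163 136 111 101  82  59  65 104 147
137 103  96  98  82  66  76 111 150 170 174 173 162 136 108  77  52  44  47  57
151 110  73  82  95  84  64  86 137 165 173 174 171 164 155 119  71  43  42  42
```

Emit:
send_rows:
  series:
    - [[0, 0, 0, 0, -0.4], [0, 0, 0, 0, -0.3], [0, 0, 0, 0.09, -0.28], [0, 0, 0, 0.09, -0.28], [0, 0, 0, 0.09, -0.28], [0, 0, 0, 0.09, -0.28], [0, 0, 0, 0.08, -0.35], [0, 0, 0, 0.03, -0.45], [-0.0036, 0, 0.0035, 0, -0.5], [0, 0, 0, 0, -0.55]]

```text
time_s: 29.8
ee_pos: [0.5924, -0.0383, 0.1493]
tool_rot: [-2.801, -0.152, -1.175]
force: [-1.0, -2.8, -0.1]
width: 0.0193
```

```bash
python3 -c "
from h import *
s,M=st();print(s['wrist_torque']); plan([.5943,-.0397,.1525])"
```

```text
t29.8 pos [ 0.5924 -0.0383  0.1493] q [-0.4  -0.04  2.28  1.14  0.45  0.11] F [-1.  -2.8 -0.1] w0.0193
 x [0.697 0.053 0.715] y [ 0.131 -0.99  -0.054] z [ 0.705  0.131 -0.697] lean 45.8 az 10.5 yaw x 4.4
[-0.44694744  0.48159609 -0.28867415]
t29.8 pos [ 0.5924 -0.0383  0.1493] q [-0.4  -0.04  2.28  1.14  0.45  0.11] F [-1.  -2.8 -0.1] w0.0193
 x [0.697 0.053 0.715] y [ 0.131 -0.99  -0.054] z [ 0.705  0.131 -0.697] lean 45.8 az 10.5 yaw x 4.4
 delta [ 0.0035  0.0015 -0.0011] roll -0.075 delta after roll [ 0.0034  0.0017 -0.0011]
```

Emit:
send_rows:
  series:
    - [[0.0035, 0.0015, -0.001, 0, -0.57], [0, 0, 0, 0, -0.59], [0, 0, 0, 0, -0.61], [0, 0, 0, 0, -0.63], [0, 0, 0, 0, -0.64], [0, 0, 0, 0, -0.65], [0, 0, 0, 0, -0.66], [0, 0, 0, 0, -0.68], [0, 0, 0, 0, -0.7], [0, 0, 0, 0, -0.7]]

```text
time_s: 30.8
ee_pos: [0.5957, -0.04, 0.1549]
tool_rot: [-2.799, -0.152, -1.18]
force: [-3.5, 2.7, 4.2]
width: 0.0139
```

```bash
python3 -c "
from h import *
s,M=st();print(s['wrist_torque']);print(M.T@[0,0,.01],M.T@[-.01,0,0],M.T@[0,.01,0])"
```

```text
t30.8 pos [ 0.5957 -0.04    0.1549] q [-0.4  -0.04  2.27  1.13  0.45  0.13] F [-3.5  2.7  4.2] w0.0139
 x [0.695 0.053 0.718] y [ 0.13  -0.99  -0.054] z [ 0.708  0.131 -0.694] lean 46.0 az 10.5 yaw x 4.3
[-0.05301312  0.27410352  0.40507345]
[ 0.00717529 -0.00053642 -0.0069446 ] [-0.00694535 -0.00130481 -0.00707528] [ 0.00052661 -0.00989999  0.0013088 ]
```

Emit:
send_rows:
  series:
    - [[0, 0, 0, 0, -0.9], [0, 0, 0, 0, -1], [0.0007, 0, -0.0007, 0, -1], [0.0007, 0, -0.0007, 0, -1], [0.0007, 0, -0.0007, 0, -1], [0.0007, 0, -0.0007, 0, -1], [0.0007, 0, -0.0007, 0, -1], [0.0007, 0, -0.0007, 0, -1], [0.0007, 0, -0.0007, 0, -1], [0.0007, 0, -0.0007, 0, -1]]

```text
time_s: 31.8
ee_pos: [0.5939, -0.0404, 0.1597]
tool_rot: [-2.802, -0.15, -1.173]
force: [4.1, -2.2, -17.9]
width: 0.0132
```

```bash
python3 -c "
from h import *
s,M=st();print(s['wrist_torque'])"
```

```text
t31.8 pos [ 0.5939 -0.0404  0.1597] q [-0.4  -0.06  2.27  1.1   0.46  0.17] F [  4.1  -2.2 -17.9] w0.0132
 x [0.698 0.052 0.714] y [ 0.129 -0.99  -0.055] z [ 0.704  0.13  -0.698] lean 45.7 az 10.5 yaw x 4.2
[-0.75841981  1.21885345 -0.33208637]
```

Emit:
send_rows:
  series:
    - [[-0.001, 0, 0.001, 0, -1], [-0.001, 0, 0.001, 0, -1], [0, 0, 0, -0.02, -1], [0, 0, 0, -0.02, -1], [0, 0, 0, -0.02, -1], [0, 0, 0, -0.02, -1], [0, 0, 0, -0.02, -1], [0, 0, 0, 0, -1], [0, 0, 0, 0, -1], [0, 0, 0, 0, -1]]

```text
time_s: 32.8
ee_pos: [0.5956, -0.0403, 0.1598]
tool_rot: [-2.821, -0.293, -1.2]
force: [0.4, 2.2, -3.2]
width: 0.0133
```

```bash
python3 -c "
from h import *
s,M=st();print(s['wrist_torque'])"
```

```text
t32.8 pos [ 0.5956 -0.0403  0.1598] q [-0.4  -0.05  2.26  1.11  0.46  0.05] F [ 0.4  2.2 -3.2] w0.0133
 x [0.678 0.15  0.719] y [ 0.198 -0.98   0.017] z [ 0.707  0.131 -0.695] lean 46.0 az 10.5 yaw x 12.5
[0.16445169 0.63325432 0.14081178]
```

Emit:
send_rows:
  series:
    - [[0, 0, 0, -0.025, -1], [0, 0, 0, -0.025, -1], [0, 0, 0, -0.025, -1], [0, 0, 0, -0.025, -1], [0, 0, 0, 0, -1], [0.0007, 0, -0.0007, 0, -1], [0.0007, 0, -0.0007, 0, -1], [0.0007, 0, -0.0007, 0, -1], [0, 0, 0, 0, -1], [0, 0, 0, 0, -1]]

```text
time_s: 33.8
ee_pos: [0.5943, -0.0388, 0.1598]
tool_rot: [-2.835, -0.427, -1.212]
force: [7.7, 7.6, -12.2]
width: 0.0133
```

```bash
python3 -c "
from h import *
s,M=st();print(s['wrist_torque'])"
```

```text
t33.8 pos [ 0.5943 -0.0388  0.1598] q [-0.4  -0.05  2.27  1.1   0.46 -0.03] F [  7.7   7.6 -12.2] w0.0133
 x [0.659 0.238 0.713] y [ 0.261 -0.962  0.08 ] z [ 0.705  0.133 -0.697] lean 45.9 az 10.7 yaw x 19.9
[ 0.9198449   0.67117507 -0.85638149]
```

Emit:
send_rows:
  series:
    - [[-0.0007, 0, 0.0007, 0, -1], [-0.0007, 0, 0.0007, 0, -1], [-0.0007, 0, 0.0007, 0, -1], [0, 0, 0, -0.01, -1], [0, 0, 0, -0.01, -1], [0, 0, 0, -0.01, -1], [0, 0, 0, -0.01, -1], [0, 0, 0, 0, -1], [0, 0, 0, 0, -1], [0, 0, 0, 0, -1]]

```text
time_s: 34.8
ee_pos: [0.5947, -0.0384, 0.1595]
tool_rot: [-2.835, -0.481, -1.223]
force: [-9.9, 10.6, 5.4]
width: 0.0131
```

```bash
python3 -c "
from h import *
s,M=st();print(s['wrist_torque'])"
```

```text
t34.8 pos [ 0.5947 -0.0384  0.1595] q [-0.4  -0.05  2.27  1.12  0.46 -0.08] F [-9.9 10.6  5.4] w0.0131
 x [0.646 0.273 0.713] y [ 0.286 -0.952  0.105] z [ 0.708  0.136 -0.693] lean 46.1 az 10.9 yaw x 22.9
[ 1.70879877  1.39127288 -1.08327512]
```

Emit:
send_rows:
  series:
    - [[0, 0, 0, 0.045, -1], [0, 0, 0, 0.045, -1], [0, 0, 0, 0.045, -1], [0, 0, 0, 0, -1], [0, 0, 0, 0, -1], [0.001, 0, -0.001, 0, -1], [0.001, 0, -0.001, 0, -1], [0.001, 0, -0.001, 0, -1], [0.001, 0, -0.001, 0, -1], [0.001, 0, -0.001, 0, -1]]

```text
time_s: 35.8
ee_pos: [0.5954, -0.0404, 0.1669]
tool_rot: [-2.823, -0.3, -1.201]
force: [-0.3, -0.7, -4.6]
width: 0.0132
```

```bash
python3 -c "
from h import *
s,M=st();print(s['wrist_torque'])
F=s['force'];print('pure',s['wrist_torque']-np.cross(.19*M[:,2],F)); print(M.T@[0,0,.01],M.T@[-.01,0,0],M.T@[0,.01,0])"
```

```text
t35.8 pos [ 0.5954 -0.0404  0.1669] q [-0.4  -0.07  2.26  1.08  0.46  0.08] F [-0.3 -0.7 -4.6] w0.0132
 x [0.677 0.155 0.719] y [ 0.201 -0.979  0.022] z [ 0.707  0.13  -0.695] lean 46.0 az 10.4 yaw x 12.9
[-0.18884915  0.78107753 -0.01302281]
pure [0.01758691 0.11946852 0.07317918]
[ 0.00718952  0.00021622 -0.00694724] [-0.00677496 -0.00201479 -0.00707393] [ 0.00155267 -0.00979254  0.00130205]
```

Emit:
send_rows:
  series:
    - [[0.0058, 0, -0.0056, 0, -1], [0.0058, 0, -0.0056, 0, -1], [0.0058, 0, -0.0056, 0, -1], [0.0058, 0, -0.0056, 0, -1], [0.002, -0.02, 0.0014, 0, -1], [0.004, -0.04, 0.0028, 0, -1], [0.004, -0.04, 0.0028, 0, -1], [0.004, -0.04, 0.0028, 0, -1], [0.004, -0.04, 0.0028, 0, -1], [0.004, -0.04, 0.0028, 0, -1]]

```text
time_s: 36.8
ee_pos: [0.5767, 0.1653, 0.1996]
tool_rot: [-2.826, -0.302, -1.187]
force: [0.4, -0.4, -4.2]
width: 0.0132
```

```bash
python3 -c "
from h import *
plan([.570,.262,.11]); plan([.570,.262,.081])
b=snap('side','pics/s9.png')
cv2.imwrite('pics/c9.png',cv2.resize(b[140:340,220:420],(700,700)[:2],interpolation=2)[:590,:,::-1])"
```

```text
t36.8 pos [0.5767 0.1653 0.1996] q [ 0.08 -0.13  2.25  0.31  0.25  1.16] F [ 0.4 -0.4 -4.2] w0.0132
 x [0.684 0.156 0.712] y [ 0.203 -0.979  0.019] z [ 0.7    0.132 -0.701] lean 45.5 az 10.6 yaw x 12.8
 delta [-0.0534 -0.0977  0.0709] roll 0.027 delta after roll [-0.056  -0.0963  0.0709]
t36.8 pos [0.5767 0.1653 0.1996] q [ 0.08 -0.13  2.25  0.31  0.25  1.16] F [ 0.4 -0.4 -4.2] w0.0132
 x [0.684 0.156 0.712] y [ 0.203 -0.979  0.019] z [ 0.7    0.132 -0.701] lean 45.5 az 10.6 yaw x 12.8
 delta [-0.0741 -0.0983  0.0912] roll 0.027 delta after roll [-0.0767 -0.0963  0.0912]
```

Emit:
send_rows:
  series:
    - [[0.0026, -0.024, 0.002, 0, -1], [0.0026, -0.024, 0.002, 0, -1], [0.0026, -0.024, 0.002, 0, -1], [0.0026, -0.024, 0.002, 0, -1], [-0.0114, 0, 0.0112, 0, -1], [-0.0114, 0, 0.0112, 0, -1], [-0.0114, 0, 0.0112, 0, -1], [-0.0114, 0, 0.0112, 0, -1], [-0.0114, 0, 0.0112, 0, -1], [0, 0, 0, 0, -1]]

```text
time_s: 37.85
ee_pos: [0.5647, 0.2684, 0.1503]
tool_rot: [-2.891, -0.288, -1.124]
force: [-1.0, -0.7, -4.9]
width: 0.0128
```

```bash
python3 -c "
from h import *
plan([.570,.262,.081])
a=snap('top','pics/t9.png');b=snap('side','pics/s9b.png')
a=a[165:255,215:315];b=b[210:320,250:360]
c=np.hstack([cv2.resize(a,(390,350),interpolation=2),cv2.resize(b,(350,350),interpolation=2)])
cv2.imwrite('pics/c9.png',c[:,:,::-1])"
```

```text
t37.9 pos [0.5647 0.2684 0.1503] q [ 0.33  0.04  2.17 -0.58  0.24  2.22] F [-1.  -0.7 -4.9] w0.0128
 x [0.723 0.162 0.672] y [ 0.181 -0.983  0.042] z [ 0.667  0.091 -0.739] lean 42.3 az 7.8 yaw x 12.6
 delta [-0.0438  0.0043  0.0542] roll 0.062 delta after roll [-0.0434  0.0071  0.0542]
```

View pics/c9.png

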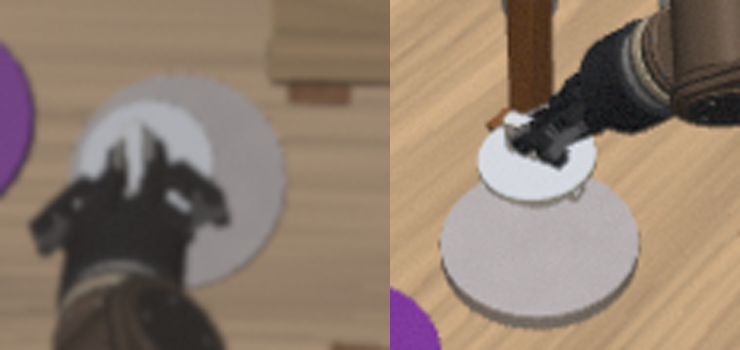

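```bash
python3 -c "
from h import *
from scipy.optimize import least_squares
im=cv2.imread('pics/t9.png');h=cv2.cvtColor(im,cv2.COLOR_BGR2HSV)
print(onz('top',252.2,207.4,.1234))
# flange boundary left/right/top points from crop
P=np.array([onz('top',215+u/3.9,165+v/3.889,.1234)[:2] for u,v in((80,165),(84,145),(95,125),(115,108),(150,100),(185,111),(203,130),(211,150),(212,168))])
s=least_squares(lambda p:np.hypot(P[:,0]-p[0],P[:,1]-p[1])-p[2],[.566,.26,.048]);print(s.x,abs(s.fun).max())
S=np.array([onz('side',250+(u-390)/3.18,210+v/3.18,.1234)[:2] for u,v in((478,158),(484,175),(500,190),(530,203),(560,200),(585,185),(596,165),(593,148))])
s=least_squares(lambda p:np.hypot(S[:,0]-p[0],S[:,1]-p[1])-p[2],[.566,.26,.048]);print('side',s.x,abs(s.fun).max())
s,M=st();print(M.T@[0,0,-.01],M.T@[.01,0,0],M.T@[0,-.01,0])
print(h[60:61,0,0])
"
```

```text
[0.56230131 0.26787837 0.1234    ]
[0.56283135 0.26706491 0.04669281] 0.00019037750853842517
side [0.55878231 0.26706541 0.04674176] 0.0022302530445692526
t38.0 pos [0.5658 0.2687 0.1523] q [ 0.33  0.04  2.17 -0.58  0.24  2.22] F [-0.4  0.8 -4.6] w0.0129
 x [0.72  0.161 0.675] y [ 0.182 -0.983  0.041] z [ 0.67   0.093 -0.737] lean 42.6 az 7.9 yaw x 12.6
[-0.00675006 -0.0004128   0.00736657] [0.00719939 0.00181584 0.00669862] [-0.00161417  0.00982509 -0.00092851]
[75]
```

Emit:
send_rows:
  series:
    - [[0.001, 0.003, 0.001, 0, -1], [0.001, 0.003, 0.001, 0, -1], [-0.0061, -0.0004, 0.0066, 0, -1], [-0.0061, -0.0004, 0.0066, 0, -1], [-0.0061, -0.0004, 0.0066, 0, -1], [-0.0061, -0.0004, 0.0066, 0, -1], [-0.0061, -0.0004, 0.0066, 0, -1], [-0.0061, -0.0004, 0.0066, 0, -1], [-0.004, -0.0002, 0.0044, 0, -1], [0, 0, 0, 0, -1]]

```text
time_s: 38.95
ee_pos: [0.5662, 0.2749, 0.1119]
tool_rot: [2.928, 0.274, 1.097]
force: [-0.7, -0.5, -3.9]
width: 0.0131
```

```bash
python3 -c "
from h import *
plan([.570,.262,.078]);s,M=st();print(M.T@[0,0,-.01])"
```

```text
t39.0 pos [0.5662 0.2749 0.1119] q [ 0.36  0.13  2.15 -0.83  0.24  2.49] F [-0.7 -0.5 -3.9] w0.0131
 x [0.74  0.164 0.652] y [ 0.162 -0.985  0.064] z [ 0.652  0.058 -0.756] lean 40.9 az 5.1 yaw x 12.5
 delta [-0.0214  0.0112  0.0273] roll 0.098 delta after roll [-0.0202  0.0132  0.0273]
t39.0 pos [0.5662 0.2749 0.1119] q [ 0.36  0.13  2.15 -0.83  0.24  2.49] F [-0.7 -0.5 -3.9] w0.0131
 x [0.74  0.164 0.652] y [ 0.162 -0.985  0.064] z [ 0.652  0.058 -0.756] lean 40.9 az 5.1 yaw x 12.5
[-0.00651803 -0.00063947  0.00755687]
```

Emit:
send_rows:
  series:
    - [[0, 0, 0, 0.03, -1], [0, 0, 0, 0.03, -1], [-0.0004, 0.0035, -0.0002, 0.03, -1], [-0.0004, 0.0035, -0.0002, 0, -1], [-0.0004, 0.0035, -0.0002, 0, -1], [-0.0004, 0.0035, -0.0002, 0, -1], [-0.0046, 0, 0.0053, 0, -1], [-0.0046, 0, 0.0053, 0, -1], [-0.0046, 0, 0.0053, 0, -1], [0, 0, 0, 0, -1]]

```text
time_s: 39.95
ee_pos: [0.5638, 0.267, 0.0977]
tool_rot: [-2.937, -0.133, -1.076]
force: [-0.5, 0.6, -4.6]
width: 0.0134
```

```bash
python3 -c "
from h import *
plan([.570,.264,.078]);s,M=st();print(M.T@[0,0,-.01],s['wrist_torque'])"
```

```text
t40.0 pos [0.5638 0.267  0.0977] q [ 0.35  0.15  2.16 -0.89  0.24  2.64] F [-0.5  0.6 -4.6] w0.0134
 x [0.76  0.076 0.645] y [ 0.084 -0.996  0.019] z [ 0.644  0.04  -0.764] lean 40.2 az 3.5 yaw x 5.7
 delta [-0.0082  0.0032  0.0189] roll 0.029 delta after roll [-0.0081  0.0034  0.0189]
t40.0 pos [0.5638 0.267  0.0977] q [ 0.35  0.15  2.16 -0.89  0.24  2.64] F [-0.5  0.6 -4.6] w0.0134
 x [0.76  0.076 0.645] y [ 0.084 -0.996  0.019] z [ 0.644  0.04  -0.764] lean 40.2 az 3.5 yaw x 5.7
[-0.00645431 -0.00018918  0.00763584] [-0.09308877  0.71538923 -0.03498871]
```

Emit:
send_rows:
  series:
    - [[-0.0002, 0.0006, 0.0025, 0.01, -1], [-0.0002, 0.0006, 0.0025, 0.01, -1], [-0.0002, 0.0006, 0.0025, 0, -1], [-0.0002, 0.0006, 0.0025, 0, -1], [-0.0002, 0.0006, 0.0025, 0, -1], [-0.0002, 0.0006, 0.0025, 0, -1], [-0.0006, 0, 0.0008, 0, -1], [-0.0006, 0, 0.0008, 0, -1], [-0.0006, 0, 0.0008, 0, -1], [0, 0, 0, 0, -1]]

```text
time_s: 40.95
ee_pos: [0.5726, 0.268, 0.0871]
tool_rot: [-2.942, -0.098, -1.072]
force: [0.6, 1.4, -4.0]
width: 0.0133
```

```bash
python3 -c "
from h import *
plan([.573,.264,.078]);s,M=st();print(M.T@[0,0,-.01],s['wrist_torque'])"
```

```text
t41.0 pos [0.5726 0.268  0.0871] q [ 0.35  0.19  2.14 -0.96  0.24  2.73] F [ 0.6  1.4 -4. ] w0.0133
 x [0.764 0.056 0.643] y [ 0.062 -0.998  0.013] z [ 0.642  0.03  -0.766] lean 40.0 az 2.6 yaw x 4.2
 delta [-0.0058  0.0039  0.0071] roll 0.021 delta after roll [-0.0058  0.004   0.0071]
t41.0 pos [0.5726 0.268  0.0871] q [ 0.35  0.19  2.14 -0.96  0.24  2.73] F [ 0.6  1.4 -4. ] w0.0133
 x [0.764 0.056 0.643] y [ 0.062 -0.998  0.013] z [ 0.642  0.03  -0.766] lean 40.0 az 2.6 yaw x 4.2
[-0.00642744 -0.00013409  0.00765963] [-0.02075619  0.69935838  0.00373897]
```

Emit:
send_rows:
  series:
    - [[-0.00064, 0.0006, 0.00077, 0, -1], [-0.00064, 0.0006, 0.00077, 0, -1], [-0.00064, 0.0006, 0.00077, 0, -1], [-0.00064, 0.0006, 0.00077, 0, -1], [-0.00064, 0.0004, 0.00077, 0, -1], [-0.00064, 0, 0.00077, 0, -1], [-0.00064, 0, 0.00077, 0, -1], [0, 0, 0, 0, -1], [0, 0, 0, 0, -1], [0, 0, 0, 0, -1]]

```text
time_s: 41.95
ee_pos: [0.5727, 0.267, 0.0822]
tool_rot: [-2.948, -0.096, -1.071]
force: [1.0, 0.2, -4.7]
width: 0.0129
```

```bash
python3 -c "
from h import *
s,M=st();print(M.T@[0,0,-.01],s['wrist_torque'])"
```

```text
t42.0 pos [0.5727 0.267  0.0822] q [ 0.35  0.2   2.14 -0.99  0.24  2.76] F [ 1.   0.2 -4.7] w0.0129
 x [0.765 0.056 0.641] y [ 0.059 -0.998  0.017] z [ 0.641  0.024 -0.767] lean 39.9 az 2.2 yaw x 4.2
[-0.00641319 -0.00017184  0.00767082] [-0.02742477  0.73231469 -0.02981842]
```

Emit:
send_rows:
  series:
    - [[-0.0006, 0.0003, 0.0008, 0, -1], [-0.0006, 0.0003, 0.0008, 0, -1], [-0.0006, 0.0003, 0.0008, 0, -1], [-0.0006, 0, 0.0008, 0, -1], [-0.0006, 0, 0.0008, 0, -1], [-0.0006, 0, 0.0008, 0, -1], [-0.0004, 0, 0.0005, 0, -1], [-0.0004, 0, 0.0005, 0, -1], [0, 0, 0, 0, -1], [0, 0, 0, 0, -1]]

```text
time_s: 42.95
ee_pos: [0.5745, 0.2678, 0.0796]
tool_rot: [2.949, 0.093, 1.078]
force: [-9.0, -2.7, 12.2]
width: 0.0132
```

```bash
python3 -c "
from h import *
s,M=st();print(M.T@[0,0,-.01],s['wrist_torque'])"
```

```text
t43.0 pos [0.5745 0.2678 0.0796] q [ 0.35  0.21  2.13 -1.03  0.24  2.81] F [-9.  -2.7 12.2] w0.0132
 x [0.763 0.056 0.644] y [ 0.056 -0.998  0.021] z [ 0.644  0.02  -0.765] lean 40.1 az 1.8 yaw x 4.2
[-0.00644168 -0.00020561  0.00764608] [-0.52483037  0.33840482 -0.33440722]
```

Emit:
send_rows:
  series:
    - [[0, 0, 0, 0, -0.69], [0, 0, 0, 0, -0.67], [0, 0, 0, 0, -0.66], [0, 0, 0, 0, -0.65], [0, 0, 0, 0, -0.63], [0, 0, 0, 0, -0.6], [0, 0, 0, 0, -0.55], [0, 0, 0, 0, -0.45], [0, 0, 0, 0, -0.35], [0, 0, 0, 0, -0.25]]

```text
time_s: 43.95
ee_pos: [0.5727, 0.2675, 0.0759]
tool_rot: [-2.952, -0.094, -1.069]
force: [0.6, 0.2, 1.2]
width: 0.032
```

```bash
python3 -c "
from h import *
st()"
```

```text
t44.0 pos [0.5727 0.2675 0.0759] q [ 0.35  0.21  2.14 -1.03  0.24  2.81] F [0.6 0.2 1.2] w0.0320
 x [0.766 0.056 0.64 ] y [ 0.057 -0.998  0.02 ] z [ 0.64   0.021 -0.768] lean 39.8 az 1.9 yaw x 4.2
```

Emit:
send_rows:
  series:
    - [[0, 0, -0.006, 0, -0.25], [0, 0, -0.01, 0, -0.25], [0, 0, -0.012, 0, -0.25], [0, 0, -0.015, 0, -0.25], [0, 0, -0.02, 0, -0.25], [0, 0, -0.03, 0, -0.25], [0, 0, -0.03, 0, -0.25], [0, 0, -0.03, 0, -0.25], [0, 0, 0, 0, -0.25], [0, 0, 0, 0, -0.25]]

```text
time_s: 44.95
ee_pos: [0.4749, 0.2645, 0.1943]
tool_rot: [-2.95, -0.094, -1.072]
force: [-0.5, -0.2, -0.6]
width: 0.032
```

```bash
python3 - <<'E'
from h import *
from scipy.optimize import least_squares
st()
a=snap('top','pics/t11.png');b=snap('side','pics/s11.png')
# lid flange: white bright within bat region, both views (flange top z=.018+.032=.050)
for n,im,(x0,y0,x1,y1) in(('top',a,(228,175,295,245)),('side',b,(255,235,335,318))):
    g=im[y0:y1,x0:x1].astype(int).sum(2)/3
    gs=cv2.cvtColor(im,cv2.COLOR_RGB2HSV)[y0:y1,x0:x1,1]
    v=g[gs<50];t,_=cv2.threshold(v.astype(np.uint8),0,255,cv2.THRESH_OTSU)
    m=((g>t)).astype(np.uint8);cs=max(cv2.findContours(m,0,cv2.CHAIN_APPROX_NONE)[0],key=cv2.contourArea)
    h=cv2.convexHull(cs)[:,0];P=np.array([onz(n,u+x0,v+y0,.05)[:2] for u,v in h])
    s=least_squares(lambda p:np.hypot(P[:,0]-p[0],P[:,1]-p[1])-p[2],[.566,.26,.048],loss='soft_l1',f_scale=.002)
    print(n,'otsu',t,'lid centre',s.x.round(4),'resid',abs(s.fun).max().round(4),len(P))
for n in('bowl','cup'): pass
d0=cv2.imread('pics/t0.png').astype(int);d1=a[:,:,::-1].astype(int)
for nm,(x0,y0,x1,y1) in dict(bowl=(405,190,460,235),cup=(328,122,360,145),rib=(295,250,395,280),yellow=(380,125,415,145)).items():
    print(nm,'diff',abs((d1-d0)[y0:y1,x0:x1]-np.median((d1-d0)[y0:y1,x0:x1],(0,1))).mean().round(2))
E
```

```text
t45.0 pos [0.4749 0.2645 0.1943] q [ 0.43 -0.19  2.28 -0.58  0.47  2.38] F [-0.5 -0.2 -0.6] w0.0320
 x [0.765 0.056 0.642] y [ 0.057 -0.998  0.019] z [ 0.641  0.022 -0.767] lean 39.9 az 1.9 yaw x 4.2
top otsu 106.0 lid centre [0.577  0.2532 0.1372] resid 0.0137 6
side otsu 133.0 lid centre [0.6006 0.2476 0.1713] resid 0.0491 7
bowl diff 0.89
cup diff 0.89
rib diff 0.9
yellow diff 0.78
```

```bash
python3 - <<'E'
from h import *
from scipy.optimize import least_squares
for n,f,(x0,y0,x1,y1) in(('top','t11',(228,180,293,243)),('side','s11',(262,240,332,315))):
    g=cv2.imread(f'pics/{f}.png').astype(int).sum(2)//3
    c=np.round(proj(n,[.566,.262,.05])).astype(int);print(n,c,'row',g[c[1],c[0]-34:c[0]+34:2],'col',g[c[1]-34:c[1]+34:2,c[0]])
    for t in ((156,160) if n=='top' else (190,200)):
        m=np.zeros_like(g,np.uint8);m[y0:y1,x0:x1]=g[y0:y1,x0:x1]>t
        cs=max(cv2.findContours(m,0,cv2.CHAIN_APPROX_NONE)[0],key=cv2.contourArea);h=cv2.convexHull(cs)[:,0]
        P=np.array([onz(n,*p,.05)[:2] for p in h])
        s=least_squares(lambda p:np.hypot(P[:,0]-p[0],P[:,1]-p[1])-p[2],[.566,.26,.048],loss='soft_l1',f_scale=.001)
        print(t,m.sum(),s.x.round(4),np.median(abs(np.hypot(P[:,0]-s.x[0],P[:,1]-s.x[1])-s.x[2])).round(4),len(P))
E
```

```text
top [258 210] row [131 133 133 132 136 142 141 142 148 171 173 173 174 173 160 172 163 118
 169 174 173 174 174 173 160 142 141 141 140 140 141 140 129 127] col [128 124 122 125 134 141 142 142 144 166 174 172 150 124 118 117 117 118
 112 111 119 166 173 174 167 139 143 142 138 106  83  71  65  51]
156 728 [0.5685 0.2674 0.0466] 0.0003 24
160 691 [0.5686 0.2674 0.046 ] 0.0002 20
side [296 277] row [150 148 151 168 179 177 177 178 216 216 215 214 217 217 199 131 117 115
 115 119 108 214 216 215 214 211 178 178 175 179 177 176 155 160] col [ 56  52  51  52  52  82  94  84  74 162 176 211 211 215 195 116 116 115
 120 212 215 217 216 215 177 144 176 176 177 176 176 178 181 148]
190 575 [0.5693 0.2637 0.0471] 0.0002 21
200 538 [0.5692 0.2636 0.0463] 0.0003 20
```

```bash
python3 -c "
from h import *
st();print(bot.finish_job())"
```

```text
t45.0 pos [0.4747 0.264  0.1924] q [ 0.43 -0.19  2.28 -0.58  0.47  2.38] F [-0.2  0.5 -0.3] w0.0324
 x [0.767 0.056 0.639] y [ 0.056 -0.998  0.021] z [ 0.639  0.02  -0.769] lean 39.7 az 1.8 yaw x 4.2
the job is handed in; nothing more can be done
None
```

The lid is off the jar and stands handle up on the white plaster bat, and I handed the job in at about 45 s. However, I pressed past the stop, and the lid was not kept fully level on the way.

**What I did:** The moves cannot tilt the tool, so I leaned the gripper by pushing against the arm's reach limit. I turned the lid about 35° anticlockwise. Most of that came from closing the leaned jaws on the handle, and the rest from a slight roll with the lid gripped. I felt the stop, backed off a few degrees, lifted it out and set it down.

**Last checks:**
- **Placing:** the lid's centre measures about (0.569, 0.2655) against the bat's (0.566, 0.262), so it is about 5 mm off the middle. Both views fit a clean flange circle at the right height, so it looks level.
- **Other things:** the regions around the bowl, cup, spatula and yellow lid look unchanged in the top view. I did not compare the purple disc or the ware board's pots.
- **Robot:** wrist force is near zero, the gripper is open, and the arm is about 15 cm back from the lid.

**What was not clean:**
- A first sideways push with one finger (about 20 N) shifted and probably tipped the lid slightly, so I gave that up.
- A first lift, tried before the lid had reached the stop, was blocked at about 18 N. A second, at about 12 N, came while it was already pressed against the stop.
- I then briefly turned the lid a few degrees past the stop, with roughly 2–3 N m by my estimate. That is more than "without forcing" should mean.
- A wrist joint sat at its lower limit during the carry and the lowering, which tilted the lid by about 5–6°. It came level when it was set down and released; contact reached about 12 N.

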